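Sort the mixer's stirrer paddles by keyway, trying each on the drive shaft

TASK

Swing the drip cover well clear of the mixer drive's shaft. Then, one paddle at a time and in either order, take each stirrer paddle off the draining rack, try it fully home on the keyed shaft and put it away before fetching the other: the paddle whose keyway is in line with its blades in the oblong tray, the one whose keyway is square to its blades in the round pan, set down gently, flat on its hub. Leave the flasks, rubber base and brush alone, and the cover open.

Things in the scene. Friction and masses are not known exactly. Their poses are not given: they have to be found in the camera images.
- paddle_inline_mid (a point): Cast aluminium stirrer paddle: round hub 46 mm across, 52 mm tall, with two blades (38 wide, 5 thick, pitched 30 deg, all below 26 mm of the hub's height) along its own x, 124 mm over all. 25 mm through bore with a 12 mm wide keyway on its +x side, in line with the blades. Point: hub axis, half-way up (26 mm). z = hub axis, up. 0.32 kg (+-20%).
- paddle_cross_mid (a point): Cast aluminium stirrer paddle: round hub 46 mm across, 52 mm tall, with two blades (38 wide, 5 thick, pitched 30 deg, all below 26 mm of the hub's height) along its own x, 124 mm over all. 25 mm through bore with a 12 mm wide keyway on its +y side, square to the blades. Point: hub axis, half-way up (26 mm). z = hub axis, up. 0.32 kg (+-20%).
- rack: Fixed slanted steel draining rack, sheet 150 x 300 mm, sloped 30 deg, falling towards its own -x. Origin: sheet's centre, on its upper face, 75 mm above the table; own z up, y along the rack. Two round pegs, 16 mm thick, 26 mm tall, stand square to the sheet at y = +75 and -75 mm. A paddle sits loosely over each, hub on the sheet, blades at some angle; either may be on either peg.
- drive: Fixed mixer drive: worm gearbox 112 x 108 mm, with a motor lying behind it towards its own +x (its top at 103 mm, with a box on it up to 124 mm from 95 mm behind the shaft on) and the output shaft standing up. Origin: on the table under the shaft; z up. The shaft's key points to the drive's own -x.
- shaft_seat (a point): Centre of the shaft's shoulder, 100 mm above the table, where a paddle's hub comes to rest. From it the shaft rises 44 mm, 22 mm thick, its top 10 mm tapering to 15 mm. Key: 8 mm wide, out to 16 mm from the axis, from the shoulder up to 32 mm (its top 5 mm tapered). Fully home: hub's underside on the shoulder, keyway over the key. Axes as drive.
- cover (a joint): Swing of the flat steel drip cover about an upright pin at the drive's corner (drive's own x +62, y -62 mm), rad. 0: over the shaft; grows clockwise seen from above, the cover's free end going away over the motor; stop at 1.75; past 1.3 is well clear. Starts below 0.2. Stays where left; about 0.12 N m of friction. Underside 150 mm above the table.
- cover_corner (a point): Point to push, on the outside of the cover's upturned rim (rim 150 to 172 mm above the table), near a corner of its free end, 119 mm from the pin; 162 mm above the table. Pushed towards the cover's own -y, it opens. Own x points from the pin along the cover. The cover pan is 80 x 80 mm, from 48 to 128 mm from the pin; the arm to the pin is 24 mm wide.
- cover_pivot (a point): The cover's pin, on its axis, 162 mm above the table. The pin's head ends 164 mm above the table.
- pan: Fixed round steel pan, 176 mm across, 162 mm inside at its floor, rim 30 mm high, two small side loops along its y. Origin: centre of its underside; the inner floor is 3 mm higher. For the paddle with keyway square to its blades.
- tray: Fixed oblong steel tray, 150 mm along its own x, 190 mm along its y, walls 3 mm thick, 30 mm high. Origin: centre of its underside; the inner floor is 3 mm higher. For the paddle with keyway in line with its blades.
- flask_tall_mid (a point): Bystander: steel casting flask, 88 mm across, 115 mm tall, standing; point at its centre.
- flask_short_mid (a point): Bystander: steel casting flask, 80 mm across, 80 mm tall, standing; point at its centre.
- sprue_base: Bystander: black rubber base disc, 94 mm across, 26 mm tall, flat on the table; origin under its centre.
- brush: Bystander: bench brush, 180 mm long, lying flat; origin under its middle, length along its own x.
Things that resemble listed ones, but are neither listed nor needed, are in the scene too. What is shaped like the part that bears paddle_inline_mid but red or yellow is not meant.

How it is judged:
By the outcome, as a careful person would: the job done as asked, in the order asked, and still so for the second after the job is handed in, with the robot touching nothing.
It also fails if it takes over 72 s, if anything falls off the work surface, if the arm or the gripper's body presses on something with over 40 N, if the wrist force passes 120 N, or if a joint passes its speed limit or range.

ROBOT

A 6-joint arm with a two-finger parallel gripper is mounted at the origin on the work surface. World frame = base frame: x ahead of the robot, y to its left, z up, the work surface at z = 0. Lengths are in m, angles in rad, forces in N, time in s.
With the tool pointing down it reaches from about 0.3 to 0.875 m from the base axis. Payload 4.2 kg.
Tool frame: the origin (TCP) lies midway between the tips of the shut fingers; the grasp point (between the pads) lies 19 mm behind it (env.grip_point_offset is the distance from the TCP to the grasp point, in m); z points along the fingers, y is the line along which they close (so a half turn about z gives the same grasp; the last joint's range is limited). The gripper opens to 85 mm and grips with 20 to 120 N. Pads are 22 mm wide; open, the fingers measure 114 mm over their backs; the gripper's body (76 mm by 85 mm) begins 54 mm behind the grasp point. The pads swing forward as they close: fully open they stand 13 mm farther back than shut.
Start: joints at [-1.282, 0.32, 1.565, -0, 1.257, -0.02], TCP at [0.175, -0.548, 0.231] pointing down, gripper open.
Joint ranges: [-3.11, 3.11], [-0.84, 2.01], [0.21, 2.61], [-1.34, 4.49], [0.05, 2.63], [-2.56, 2.56]. Speed limits (rad/s): [2.57, 2.57, 3.14, 3.14, 3.14, 3.14].

INTERFACE

Orientations are given as a rotation vector (axis times angle).
In Python, from plant import env, imaging, close_job gives the robot as it stands.
- The arm moves only by the tool apply_moves, never from a script. Its argument "targets" is one flat list of numbers, 4 for each row, row after row: the shift along the tool's x, y, z in cm, then the turn about the tool's z in rad. A call has 1 to 5 rows; each row shifts and turns the commanded pose from where the row before left it, along the tool's axes as they then stand; what a row does not reach is not made up. A row lasts 1/10 s, in which the tool goes at most 50 mm and 8.59 degrees, less where a joint would pass 70% of its speed; a pose out of reach is approached as far as the arm can. A call with a gripper value outside its range is refused whole. "gripper" is the finger opening in cm, from 0 to 8.54, set as the call begins (left out, the last holds). The fingers move at their own pace and stop on an object; "grip_force" is the grip in N (left out, the last holds). Time passes only in rows, so rows that do not move let the fingers close. It gives the time, the measured TCP pose, the force, the opening and the grip force at its end, in the units of the state.
- env.sense(): the state, without advancing time (a new reading comes with each control period).
- imaging.get_image(name): name is "side" or "top" or "wrist"; returns a dict with "frame" (384x512x3 uint8, blue, green, red), "camera_matrix" (3x3 intrinsics, pixels), "k1" (the pictures are not rectified: a ray, as slopes to the right and down, at radius r is drawn at 1 + k1 r^2 times it, then the intrinsics apply), "R" (3x3) and "t" (3): a world point X has camera coordinates R X + t; the wrist camera has in their place "mount" (4x4, takes a point from camera to tool coordinates, whose origin is the TCP and whose axes are the flange's). Camera axes: x right, y down, z forward; pixel columns grow to the right and rows downward; lengths in m; the calibration is good to about 2 mm. A picture is of the moment at which its call begins: read the wrist's pose just before it. There is no depth.
- close_job(): hands the job in; it is judged then, once.
The state is a dict: "time_s": time; "q": joint angles; "joint_vel": joint speeds; "joint_torque": joint torques, N m; "tool_pos": TCP position; "eef_rot": TCP orientation; "wrist_force": force on the tool from outside, world axes, zero at the start; "moment": the same for the moment, N m; "grip_width": finger opening in m; "gripper_force": force on a finger pad.
Only numpy, scipy, OpenCV 4.12 (cv2) and the standard library are available. Lean on these libraries where they do the work, as an engineer would, in place of code of your own. Each camera call takes 0.05 s, during which the arm holds its last target. There are 200 camera calls.

## Working session

There is one attempt and no reset: what is moved stays moved. The work goes in short steps, Python scripts to look and compute and a tool call to move; the robot and the scene stay as the last step left them, time stands still between calls to the robot, and variables do not carry over. Pictures are saved under pics/ and viewed, at most 10 in all, crops included, and the job is handed in when it is done.

Besides the shell and the picture viewer there is one more tool, called after ">>>" by a JSON object that holds its "name" and its "arguments", one argument or row to a line. apply_moves: Moves the arm, as the interface text tells. Its arguments: {"type":"object","properties":{"targets":{"type":"array"},"gripper":{"type":"number"},"grip_force":{"type":"number"}},"required":["targets"]}

```bash
ls; mkdir -p pics; python3 - <<'E'
from plant import env, imaging
import cv2,pickle
s=env.sense();print(s['time_s'],s['tool_pos'],s['eef_rot'])
d={}
for n in("top","side"):
    d[n]=imaging.get_image(n);cv2.imwrite(f'pics/{n}0.png',cv2.resize(d[n]['frame'],(800,600)))
    print(n,d[n]['camera_matrix'],d[n]['k1'],d[n]['R'],d[n]['t'])
pickle.dump(d,open('v0.pkl','wb'))
E
```

```text
pics
0.0 [ 0.17461209 -0.54733921  0.23046485] [-3.10244258e+00 -4.82872852e-01  3.91248372e-04]
top [[464.40690827   0.         259.21891171]
 [  0.         464.40690827 192.71264807]
 [  0.           0.           1.        ]] -0.04077119225662075 [[-0.03056031 -0.99951599 -0.00581841]
 [-0.99675259  0.03090867 -0.07435674]
 [ 0.07450059  0.00352715 -0.99721473]] [0.02070489 0.47650555 1.70037278]
side [[352.92206788   0.         251.75931086]
 [  0.         352.92206788 188.08181136]
 [  0.           0.           1.        ]] -0.028930141134987694 [[-0.88027907 -0.47420399  0.01547058]
 [-0.3112134   0.55248826 -0.77324184]
 [ 0.35812705 -0.68548326 -0.63392248]] [0.44412285 0.24873064 0.8997576 ]
```

View pics/top0.png

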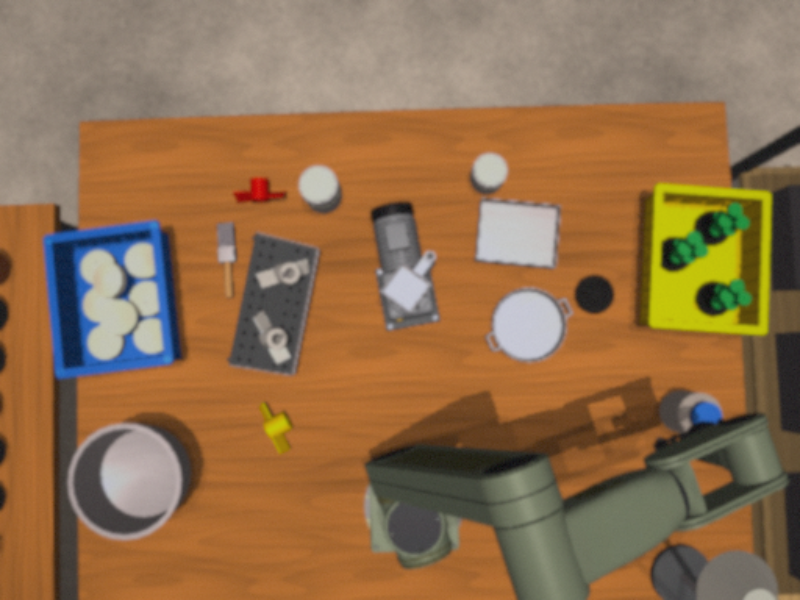

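View pics/side0.png

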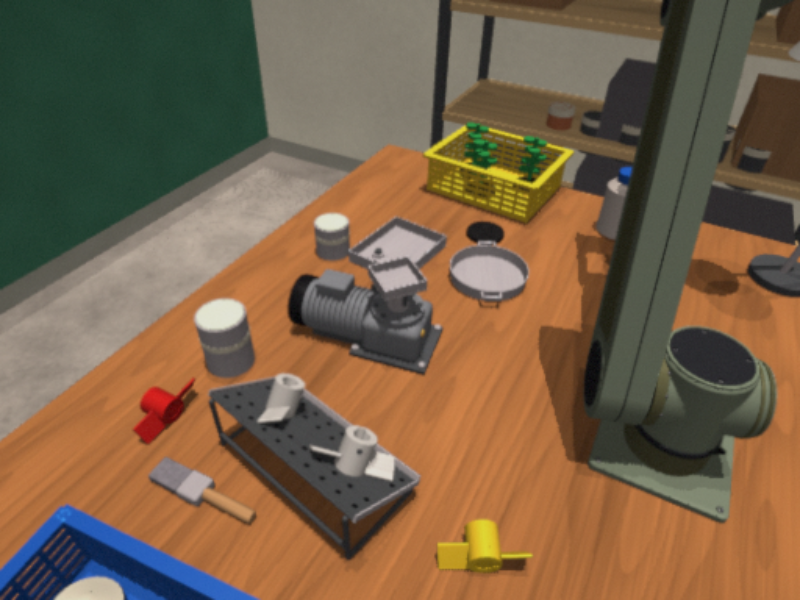

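```bash
cat > h.py <<'E'
import numpy as np,cv2,pickle
from scipy.spatial.transform import Rotation as Ro
def pose(s):
    T=np.eye(4);T[:3,:3]=Ro.from_rotvec(s['eef_rot']).as_matrix();T[:3,3]=s['tool_pos'];return T
def ext(im,s=None):
    if 'mount' in im:
        W=pose(s)@np.array(im['mount']);R=W[:3,:3].T;return R,-R@W[:3,3]
    return np.array(im['R']),np.array(im['t'])
def ray(im,uv,s=None):
    K=np.array(im['camera_matrix']);R,t=ext(im,s)
    p=cv2.undistortPoints(np.array([[uv]],float),K,np.array([im['k1'],0,0,0,0.]))[0,0]
    d=R.T@np.array([p[0],p[1],1]);return -R.T@t,d/np.linalg.norm(d)
def plane(im,uv,z,s=None):
    c,d=ray(im,uv,s);return c+d*(z-c[2])/d[2]
def tri(a,b):
    (c1,d1),(c2,d2)=a,b
    A=np.stack([d1,-d2],1);x=np.linalg.lstsq(A,c2-c1,rcond=None)[0]
    p,q=c1+d1*x[0],c2+d2*x[1];return (p+q)/2,np.linalg.norm(p-q)
def proj(im,X,s=None):
    R,t=ext(im,s);p,_=cv2.projectPoints(np.array(X,float).reshape(-1,1,3),cv2.Rodrigues(R)[0],t,np.array(im['camera_matrix']),np.array([im['k1'],0,0,0,0.]));return p[:,0]
def delta(s,X,yaw=None):
    """tool-frame shift (cm) to bring TCP to X; """
    T=pose(s);return np.round(100*T[:3,:3].T@(np.array(X)-T[:3,3]),2)
E
python3 - <<'E'
from h import *
d=pickle.load(open('v0.pkl','rb'))
S=1.5625
T,Sd=d['top'],d['side']
print('side cam',-np.array(Sd['R']).T@Sd['t'])
P=lambda n,u,z:print(n,np.round(plane(T,np.array(u)/S,z),3))
P('tray',(518,233),.03);P('pan',(529,325),.03);P('tallflask',(319,186),.115);P('short',(490,172),.08)
P('base',(594,293),.026);P('brush',(227,260),.01)
# rack corners two heights
for n,u in (('tl',(257,234)),('tr',(318,247)),('br',(295,374)),('bl',(230,363))):
    P(n+' hi',u,.112);P(n+' lo',u,.038)
for n,u,v in (('hubA',(290,272),(288,382)),('hubB',(277,339),(358,434)),('pin',(432,253),(376,255)),):
    print(n,tri(ray(T,np.array(u)/S),ray(Sd,np.array(v)/S)))
def crop(im,x,y,w,h):return cv2.resize(im['frame'][y:y+h,x:x+w],(400,300),interpolation=cv2.INTER_CUBIC)
cv2.imwrite('pics/c1.png',np.vstack([np.hstack([crop(T,130,145,120,90),crop(Sd,130,230,160,120)]),np.hstack([crop(T,220,125,120,90),crop(Sd,180,145,120,90)])]))
E
```

```text
side cam [0.14613282 0.68995285 0.75583468]
tray [ 0.629 -0.266  0.03 ]
pan [ 0.411 -0.283  0.03 ]
tallflask [0.737 0.193 0.115]
short [ 0.766 -0.2    0.08 ]
base [ 0.482 -0.441  0.026]
brush [0.59 0.43 0.01]
tl hi [0.632 0.336 0.112]
tl lo [0.645 0.351 0.038]
tr hi [0.598 0.198 0.112]
tr lo [0.61  0.207 0.038]
br hi [0.315 0.255 0.112]
br lo [0.313 0.267 0.038]
bl hi [0.344 0.401 0.112]
bl lo [0.343 0.419 0.038]
hubA (array([0.54513693, 0.26296373, 0.11566583]), np.float64(0.004777411165438168))
hubB (array([0.39806784, 0.29493738, 0.11983177]), np.float64(0.009709959197804293))
pin (array([ 0.57315723, -0.05630291,  0.14630411]), np.float64(0.0033507545529907696))
```

View pics/c1.png

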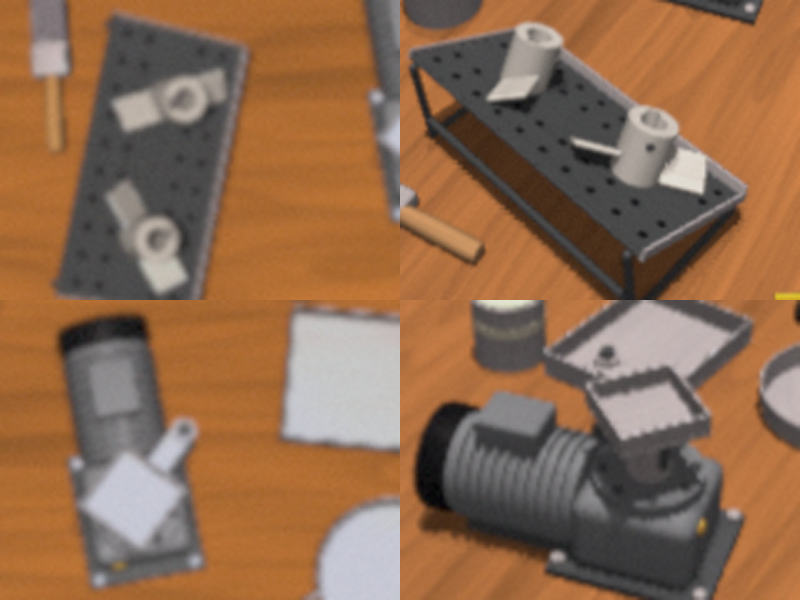

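```bash
python3 - <<'E'
from h import *
d=pickle.load(open('v0.pkl','rb'));T=d['top'];Sd=d['side']
C=lambda u,z:plane(T,(220+u[0]*.3-.35,125+u[1]*.3-.35),z)
b=[C(u,.012) for u in((98,580),(200,562),(76,463))]
print('bolts',np.round(b,3))
v=(b[0]-b[1])[:2];w=(b[2]-b[0])[:2];print(np.linalg.norm(v),np.linalg.norm(w),np.degrees(np.arctan2(v[1],v[0]))-90,np.degrees(np.arctan2(w[1],w[0])))
ctr=(b[1]+b[2])/2;print('box centre',ctr)
m=C((105,330),.05);print('motor end',m, )
pin=C((183,430),.164);print('pin',pin)
pan=[C(u,.172) for u in((80,497),(132,453),(187,490),(137,546))];print(np.round(pan,3))
pc=np.mean(pan,0);e=(pc-pin)[:2];print('pan c',pc,np.linalg.norm(e),'cover dir',np.degrees(np.arctan2(e[1],e[0])))
print('side pix pin',tri(ray(T,(220+183*.3-.35,125+430*.3-.35)),ray(Sd,np.array((376,255))/1.5625)))
E
```

```text
bolts [[ 0.09   0.055  0.012]
 [ 0.106 -0.057  0.012]
 [ 0.218  0.076  0.012]]
0.11368134630646103 0.12991533934577534 8.197981870957364 9.084402119123784
box centre [0.16230126 0.00910741 0.012     ]
motor end [0.36337113 0.0384833  0.05      ]
pin [ 0.25960191 -0.03960841  0.164     ]
[[ 0.197  0.066  0.172]
 [ 0.239  0.012  0.172]
 [ 0.2   -0.041  0.172]
 [ 0.147  0.01   0.172]]
pan c [0.19557715 0.01163667 0.172     ] 0.08200748271198917 cover dir 141.3264028909707
side pix pin (array([0.37557497, 0.03258917, 0.28289017]), np.float64(0.2580608132114093))
```

```bash
python3 - <<'E'
from h import *
d=pickle.load(open('v0.pkl','rb'));T=d['top'];Sd=d['side']
C=lambda u,z:plane(T,(220+u[0]*.3-.35,125+(u[1]-300)*.3-.35),z)
b=[C(u,.012) for u in((98,580),(200,562),(76,463))]
print('bolts',np.round(b,3))
v=(b[0]-b[1])[:2];w=(b[2]-b[0])[:2];print(np.linalg.norm(v),np.linalg.norm(w),np.degrees(np.arctan2(v[1],v[0]))-90,np.degrees(np.arctan2(w[1],w[0])))
ctr=(b[1]+b[2])/2;print('box centre',ctr)
m=C((105,330),.05);e=m-ctr;print('motor end',m,np.degrees(np.arctan2(e[1],e[0])))
pin=C((183,430),.164);print('pin',pin)
pan=[C(u,.172) for u in((80,497),(132,453),(187,490),(137,546))];print(np.round(pan,3))
pc=np.mean(pan,0);e=(pc-pin)[:2];print('pan c',pc,np.linalg.norm(e),'cover dir',np.degrees(np.arctan2(e[1],e[0])))
for y in(7,8,9,10):
  a=np.radians(y);R=np.array([[np.cos(a),-np.sin(a)],[np.sin(a),np.cos(a)]]);print(y,'shaft',pin[:2]-R@[.062,-.062])
s=dict(tool_pos=[0.17461209,-0.54733921,0.23046485],eef_rot=[-3.10244258,-.482872852,3.9e-4])
print(pose(s).round(3))
E
```

```text
bolts [[ 0.419  0.046  0.012]
 [ 0.436 -0.068  0.012]
 [ 0.551  0.066  0.012]]
0.1151155957515304 0.13310766178084618 8.246417001907943 8.987962676872833
box centre [ 0.4933499  -0.00106334  0.012     ]
motor end [0.6925592  0.02885834 0.05      ] 8.542095106722128
pin [ 0.56341815 -0.04961624  0.164     ]
[[ 0.497  0.057  0.172]
 [ 0.54   0.003  0.172]
 [ 0.501 -0.051  0.172]
 [ 0.446  0.001  0.172]]
pan c [0.49618326 0.00241752 0.172     ] 0.08501789591997651 cover dir 142.2633518902995
7 shaft [0.49432439 0.00436573]
8 shaft [0.4933928  0.00315165]
9 shaft [0.49248254 0.0019215 ]
10 shaft [0.49159389 0.00067566]
[[ 0.953  0.304 -0.001  0.175]
 [ 0.304 -0.953  0.002 -0.547]
 [ 0.    -0.002 -1.     0.23 ]
 [ 0.     0.     0.     1.   ]]
```

```bash
cat > plan.py <<'E'
from h import *
from plant import env
def plan(wps,step=4.5,s=None):
    """wps: (x,y,z,yaw_deg[,step_cm]); prints rows of calls"""
    s=s or env.sense();T=pose(s);p=T[:3,3].copy();R=T[:3,:3]
    yaw=np.arctan2(R[1,0],R[0,0]);rows=[]
    for w in wps:
        st=w[4] if len(w)>4 else step
        g=np.array(w[:3]);gy=np.radians(w[3])
        dy=(gy-yaw+np.pi)%(2*np.pi)-np.pi
        n=max(1,int(np.ceil(max(np.linalg.norm(g-p)*100/st,abs(dy)/.145)-1e-6)))
        for i in range(n):
            Rt=np.array([[np.cos(yaw),np.sin(yaw),0],[np.sin(yaw),-np.cos(yaw),0],[0,0,-1]])
            q=p+(g-p)/(n-i);d=np.round(100*Rt.T@(q-p),2);t=round(-dy/n,3)
            p=p+Rt@d/100;yaw-=t
            rows.append([*map(float,d),float(t)])
    print('t',s['time_s'],'tcp',np.round(s['tool_pos'],4),'F',np.round(s['wrist_force'],1))
    for i in range(0,len(rows),5):print([round(float(v),3) for r in rows[i:i+5] for v in r])
E
python3 - <<'E'
from plan import *
P=np.array([.5634,-.0496])
A=lambda d,r=.125:P+r*np.array([np.cos(np.radians(d)),np.sin(np.radians(d))])
plan([(*A(180),.235,90),(*A(180),.158,90)]+[(*A(d),.158,90) for d in range(172,75,-8)]+[(*A(76),.158,90),(*A(84,.15),.158,90),(*A(84,.15),.24,90)])
E
```

```text
t 0.1 tcp [ 0.1746 -0.5474  0.2305] F [-0.1  0.4  1. ]
[3.1, -3.03, -0.03, -0.097, 3.38, -2.72, -0.03, -0.097, 3.62, -2.38, -0.04, -0.097, 3.84, -2.02, -0.03, -0.097, 4.01, -1.63, -0.04, -0.097]
[4.15, -1.24, -0.03, -0.097, 4.25, -0.83, -0.04, -0.097, 4.31, -0.41, -0.03, -0.097, 4.33, 0.01, -0.04, -0.097, 4.31, 0.42, -0.03, -0.097]
[4.26, 0.84, -0.04, -0.097, 4.15, 1.25, -0.03, -0.097, 4.01, 1.65, -0.04, -0.097, 0.0, -0.0, 3.85, -0.0, 0.0, -0.0, 3.85, -0.0]
[1.74, 0.12, 0.0, -0.001, 1.71, 0.36, 0.0, 0.0, 1.64, 0.6, 0.0, 0.0, 1.54, 0.81, 0.0, 0.0, 1.41, 1.03, 0.0, 0.0]
[1.25, 1.21, 0.0, 0.0, 1.07, 1.38, 0.0, 0.0, 0.88, 1.51, 0.0, 0.0, 0.65, 1.61, 0.0, 0.0, 0.42, 1.69, 0.0, 0.0]
[0.18, 1.74, 0.0, 0.0, -0.06, 1.74, 0.0, 0.0, -0.3, 1.72, 0.0, 0.0, 0.0, -0.0, 0.0, 0.0, 2.79, -1.46, 0.0, 0.0]
[-0.0, 0.0, -4.1, 0.0, -0.0, 0.0, -4.1, 0.0]
```

>>> {"name": "apply_moves", "arguments": {
  "targets": [3.1,-3.03,0,-0.097,3.38,-2.72,0,-0.097,3.62,-2.38,0,-0.097,3.84,-2.02,0,-0.097,4.0,-1.63,0,-0.097],
  "gripper": 0
}}

```text
time_s: 0.6
tool_pos: [0.2765, -0.3546, 0.231]
eef_rot: [-2.895, -1.219, -0.0]
wrist_force: [-0.2, -0.7, -0.1]
grip_width: 0.0126
gripper_force: 0.0
```

>>> {"name": "apply_moves", "arguments": {
  "targets": [4.15,-1.24,0,-0.097,4.25,-0.83,0,-0.097,4.3,-0.4,0,-0.097,4.3,0,0,-0.097,4.3,0.42,0,-0.097]
}}

```text
time_s: 1.1
tool_pos: [0.3776, -0.1638, 0.2312]
eef_rot: [2.517, 1.879, -0.0]
wrist_force: [0.8, -0.7, 0.4]
grip_width: 0.0005
gripper_force: 0.0
```

>>> {"name": "apply_moves", "arguments": {
  "targets": [4.26,0.84,0,-0.097,4.15,1.25,0,-0.097,4.0,1.65,0,-0.097]
}}

```text
time_s: 1.4
tool_pos: [0.4385, -0.0489, 0.2311]
eef_rot: [-2.218, -2.225, 0.001]
wrist_force: [1.0, 0.3, 1.1]
grip_width: -0.0
gripper_force: 0.0
```

```bash
python3 - <<'E'
from plan import *
P=np.array([.5634,-.0496])
A=lambda d,r=.125:P+r*np.array([np.cos(np.radians(d)),np.sin(np.radians(d))])
print(env.sense()['q'].round(2))
plan([(*A(180),.158,90)]+[(*A(d),.158,90) for d in range(172,75,-8)]+[(*A(76),.158,90),(*A(84,.15),.158,90),(*A(84,.15),.24,90)])
E
```

```text
[-0.14  0.11  1.85 -0.    1.19 -0.14]
t 1.4 tcp [ 0.4385 -0.0489  0.2311] F [1.  0.3 1.1]
[-0.04, -0.01, 3.66, 0.002, -0.03, -0.0, 3.65, 0.002, 1.74, 0.12, 0.0, -0.001, 1.7, 0.36, 0.0, 0.0, 1.64, 0.6, 0.0, 0.0]
[1.54, 0.82, 0.0, 0.0, 1.41, 1.02, 0.0, 0.0, 1.26, 1.22, 0.0, 0.0, 1.07, 1.37, 0.0, 0.0, 0.87, 1.51, 0.0, 0.0]
[0.65, 1.62, 0.0, 0.0, 0.43, 1.69, 0.0, 0.0, 0.18, 1.73, 0.0, 0.0, -0.06, 1.75, 0.0, 0.0, -0.31, 1.71, 0.0, 0.0]
[0.0, 0.0, 0.0, 0.0, 2.79, -1.45, 0.0, 0.0, 0.0, -0.0, -4.1, 0.0, 0.0, -0.0, -4.1, 0.0]
```

>>> {"name": "apply_moves", "arguments": {
  "targets": [0,0,3.65,0,0,0,3.65,0,1.7,0.1,0,0,1.7,0.36,0,0,1.64,0.6,0,0]
}}

```text
time_s: 1.9
tool_pos: [0.4478, -0.0, 0.1574]
eef_rot: [-2.221, -2.219, 0.004]
wrist_force: [-0.3, -1.9, -0.5]
grip_width: -0.0
gripper_force: 0.7
```

>>> {"name": "apply_moves", "arguments": {
  "targets": [1.54,0.82,0,0,1.41,1.02,0,0,1.26,1.22,0,0,1.07,1.37,0,0,0.87,1.5,0,0]
}}

```text
time_s: 2.4
tool_pos: [0.5088, 0.062, 0.1581]
eef_rot: [-2.222, -2.22, 0.001]
wrist_force: [-1.0, -0.7, 0.5]
grip_width: 0.0003
gripper_force: 0.6
```

>>> {"name": "apply_moves", "arguments": {
  "targets": [0.65,1.62,0,0,0.43,1.69,0,0,0.18,1.73,0,0,-0.06,1.75,0,0,-0.31,1.7,0,0]
}}

```text
time_s: 2.9
tool_pos: [0.5938, 0.0708, 0.1577]
eef_rot: [-2.221, -2.219, 0.002]
wrist_force: [-2.0, -0.2, 0.1]
grip_width: 0.0002
gripper_force: 0.7
```

>>> {"name": "apply_moves", "arguments": {
  "targets": [0,0,0,0,2.8,-1.45,0,0,0,0,-4.5,0,0,0,-4.5,0],
  "gripper": 8.5
}}

```text
time_s: 3.3
tool_pos: [0.577, 0.0989, 0.2477]
eef_rot: [-2.219, -2.219, 0.006]
wrist_force: [1.6, 0.5, 0.2]
grip_width: 0.0583
gripper_force: 0.0
```

```bash
python3 - <<'E'
from plan import *
# view pose: above between pegs; wrist camera mount
from plant import imaging
s=env.sense();im=imaging.get_image('wrist');print(np.array(im['mount']).round(3),im['camera_matrix'][0][0],im['k1'])
t=imaging.get_image('top')
cv2.imwrite('pics/c2.png',np.hstack([cv2.resize(t['frame'][110:230,200:360],(400,300)),cv2.resize(im['frame'],(400,300))]))
plan([(.47,.20,.33,78.5)])
E
```

```text
[[ 0.    -0.946 -0.324  0.083]
 [ 1.     0.    -0.     0.   ]
 [ 0.    -0.324  0.946 -0.142]
 [ 0.     0.     0.     1.   ]] 291.12300820194446 -0.07053642909200498
t 3.4 tcp [0.5816 0.0992 0.2552] F [ 0.3 -0.3  1.2]
[2.52, -2.79, -1.87, 0.05, 2.38, -2.91, -1.87, 0.05, 2.23, -3.03, -1.87, 0.05, 2.07, -3.14, -1.87, 0.05]
```

View pics/c2.png

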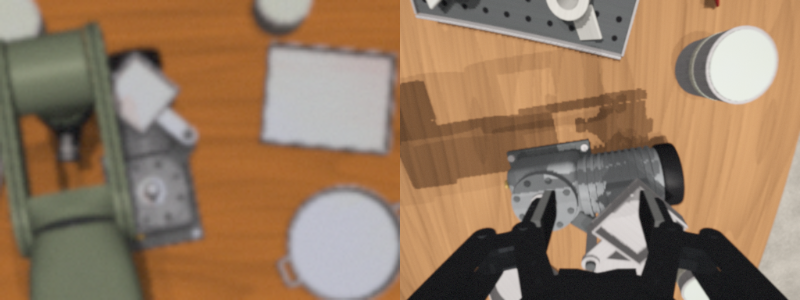

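>>> {"name": "apply_moves", "arguments": {
  "targets": [2.5,-2.8,-0.8,0.05,2.4,-2.9,-0.6,0.05,2.2,-3.0,-0.6,0.05,2.1,-3.15,-0.6,0.05]
}}

```text
time_s: 3.8
tool_pos: [0.4658, 0.1998, 0.2742]
eef_rot: [-2.436, -1.984, -0.0]
wrist_force: [-0.1, -0.4, -0.4]
grip_width: 0.0848
gripper_force: 0.0
```

>>> {"name": "apply_moves", "arguments": {
  "targets": [0,0,0,0,0,0,0,0]
}}

```text
time_s: 4.0
tool_pos: [0.4669, 0.1994, 0.2744]
eef_rot: [2.431, 1.989, 0.001]
wrist_force: [0.3, 0.5, -0.4]
grip_width: 0.0851
gripper_force: 0.0
```

```bash
python3 - <<'E'
from plan import *
from plant import imaging
s=env.sense();im=imaging.get_image('wrist');t=imaging.get_image('top')
pickle.dump((s,im,t),open('v1.pkl','wb'))
print(s['tool_pos'])
cv2.imwrite('pics/c3.png',np.hstack([cv2.resize(im['frame'][0:240,100:420],(800,600),interpolation=cv2.INTER_CUBIC)]))
C=lambda u,z:plane(t,(200+u[0]/2.5-.3,110+u[1]/2.5-.3),z)
print('shaft',C((153,190),.144)); a=C((143,92),.172);b=C((182,130),.164);print(a,b,np.degrees(np.arctan2(*(a-b)[1::-1])))
E
```

```text
[0.46688385 0.1993804  0.27441768]
shaft [ 0.49142629 -0.00091942  0.144     ]
[0.62282107 0.00854366 0.172     ] [ 0.57031603 -0.04286979  0.164     ] 44.398172533326495
```

View pics/c3.png

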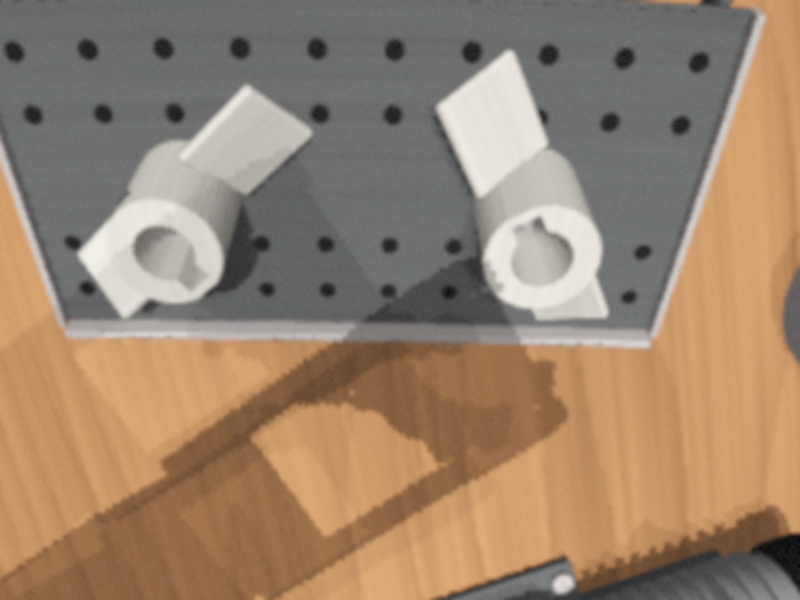

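```bash
cat > rk.py <<'E'
from h import *
a=np.radians(78.5);rx=np.array([np.cos(a),np.sin(a),0]);ry=np.array([-rx[1],rx[0],0])
n=-.5*rx+np.array([0,0,.866]);sl=.866*rx+np.array([0,0,.5]);O=np.array([.475,.303,.075])
E
python3 - <<'E'
from plan import *
from rk import *
s,im,t=pickle.load(open('v1.pkl','rb'))
px=lambda u:(100+u[0]*.4-.3,u[1]*.4-.3)
def onplane(u,h):
    c,d=ray(im,px(u),s);return c+d*((O+h*n-c)@n)/(d@n)
for nm,hub,e1,e2,kw,bc in(('A',(541,256),(475,78),(573,317),(535,222),(542,258)),('B',(165,251),(280,110),(102,286),(190,277),(168,252))):
    H=onplane(hub,.052);r=H-O;print(nm,'top',H.round(4),'rack coords',(r@sl).round(4),(r@ry).round(4))
    p=onplane(e1,.013)-O;q=onplane(e2,.013)-O;v=p-q
    print(' blade ang',np.degrees(np.arctan2(v@ry,v@sl)),'len',np.linalg.norm(v),'mid',((p+q)@sl/2).round(4),((p+q)@ry/2).round(4))
    k=onplane(kw,.052)-onplane(bc,.052);print(' key',np.degrees(np.arctan2(k@ry,k@sl)),np.linalg.norm(k))
for y in (-1,1): # rack sheet corners check
    print(proj(im,O-.075*sl+.15*y*ry,s), proj(im,O+.075*ry*y+.026*n,s))
print(px((68,333)),px((650,340)))
E
```

```text
A top [0.5438 0.2634 0.1205] rack coords 0.001 -0.0753
 blade ang 27.95177247546116 len 0.1235965959822211 mid -0.001 -0.077
 key 18.43731908430181 0.016177498242797198
B top [0.4    0.2946 0.1216] rack coords 0.0032 0.0718
 blade ang -49.17346787437737 len 0.12145628310068814 mid 0.0018 0.0728
 key -150.09762102852739 0.013140335573526358
[[357.73730312 133.31095088]] [[311.92940855  89.63621874]]
[[127.42860488 133.15564207]] [[168.42487575  89.68176722]]
(126.9, 132.9) (359.7, 135.7)
```

```bash
python3 - <<'E'
from plan import *
plan([(.5448,.2683,.20,78.5),(.5448,.2683,.090,78.5)])
E
```

```text
t 4.1 tcp [0.4677 0.1985 0.274 ] F [-0.3 -0.5 -0.1]
[2.79, 2.05, 2.47, -0.0, 2.79, 2.05, 2.46, -0.0, 2.8, 2.06, 2.47, -0.0, -0.0, -0.0, 3.67, -0.0, -0.0, -0.0, 3.66, -0.0]
[-0.0, -0.0, 3.67, -0.0]
```

>>> {"name": "apply_moves", "arguments": {
  "targets": [2.8,2.05,2.47,0,2.8,2.05,2.47,0,2.8,2.05,2.47,0,0,0,3.67,0,0,0,3.67,0],
  "gripper": 6.5
}}

```text
time_s: 4.6
tool_pos: [0.546, 0.2686, 0.1245]
eef_rot: [2.434, 1.986, -0.0]
wrist_force: [0.5, 0.5, 0.7]
grip_width: 0.0652
gripper_force: 0.0
```

>>> {"name": "apply_moves", "arguments": {
  "targets": [0,0,2.67,0,0,0,1.0,0]
}}

```text
time_s: 4.8
tool_pos: [0.5434, 0.2671, 0.0862]
eef_rot: [-2.434, -1.985, 0.01]
wrist_force: [0.2, -0.4, -0.2]
grip_width: 0.0649
gripper_force: 0.0
```

>>> {"name": "apply_moves", "arguments": {
  "targets": [0,0,0,0,0,0,0,0,0,0,0,0,0,0,0,0,0,0,0,0],
  "gripper": 3.5,
  "grip_force": 40
}}

```text
time_s: 5.3
tool_pos: [0.5446, 0.269, 0.0908]
eef_rot: [2.433, 1.987, 0.002]
wrist_force: [-0.0, -0.9, -3.3]
grip_width: 0.0447
gripper_force: 41.2
```

```bash
python3 - <<'E'
from plan import *
s=env.sense();p=s['tool_pos'];print(s['grip_width'],s['gripper_force'])
plan([(p[0]-.0047,p[1]-.0235,p[2]+.0415,78.5,1.6),(p[0]-.005,p[1]-.0235,.20,78.5),(.41,.15,.15,78.5),(.41,.15,.075,78.5)])
E
```

```text
0.044739588616126605 41.17792010307312
t 5.3 tcp [0.5446 0.269  0.0908] F [-0.  -0.9 -3.3]
[-0.8, 0.0, -1.38, -0.0, -0.8, 0.0, -1.39, -0.0, -0.8, 0.01, -1.38, -0.0, -0.0, -0.02, -3.39, -0.0, -0.0, -0.01, -3.38, -0.0]
[-2.99, -2.7, 1.25, -0.0, -2.99, -2.7, 1.25, -0.0, -2.99, -2.7, 1.25, -0.0, -2.98, -2.69, 1.25, -0.0, -0.0, -0.0, 3.75, -0.0]
[-0.0, -0.0, 3.75, -0.0]
```

>>> {"name": "apply_moves", "arguments": {
  "targets": [-0.8,0,-1.38,0,-0.8,0,-1.39,0,-0.8,0,-1.38,0,0,0,-3.4,0,0,0,-3.4,0]
}}

```text
time_s: 5.8
tool_pos: [0.539, 0.2442, 0.2016]
eef_rot: [2.434, 1.986, -0.001]
wrist_force: [0.3, 0.3, -2.8]
grip_width: 0.0444
gripper_force: 41.9
```

>>> {"name": "apply_moves", "arguments": {
  "targets": [-2.99,-2.7,1.25,0,-2.99,-2.7,1.25,0,-2.99,-2.7,1.25,0,-2.98,-2.69,1.25,0,0,0,3.75,0]
}}

```text
time_s: 6.3
tool_pos: [0.4073, 0.1474, 0.1149]
eef_rot: [2.433, 1.984, 0.005]
wrist_force: [2.2, 1.4, -3.5]
grip_width: 0.0446
gripper_force: 42.0
```

>>> {"name": "apply_moves", "arguments": {
  "targets": [0,0,3.0,0,0,0,0,0],
  "grip_force": 25
}}

```text
time_s: 6.5
tool_pos: [0.4072, 0.1483, 0.0806]
eef_rot: [-2.432, -1.985, 0.01]
wrist_force: [-0.5, -0.6, -2.9]
grip_width: 0.0448
gripper_force: 42.0
```

```bash
python3 - <<'E'
from plan import *
from plant import imaging
s=env.sense();a=imaging.get_image('side');b=imaging.get_image('wrist')
print(s['grip_width'],s['wrist_force'],s['moment'],s['tool_pos'])
u=proj(a,[.41,.15,.06])[0].astype(int);print(u)
x,y=max(0,u[0]-80),max(0,u[1]-60)
cv2.imwrite('pics/c4.png',np.hstack([cv2.resize(a['frame'][y:y+120,x:x+160],(400,300)),cv2.resize(b['frame'],(400,300))]))
E
```

```text
0.04483247026814895 [-0.47591975 -0.57137997 -2.91909518] [-0.02691369  0.02978847 -0.01290019] [0.40723753 0.1482991  0.08062048]
[256 249]
```

View pics/c4.png

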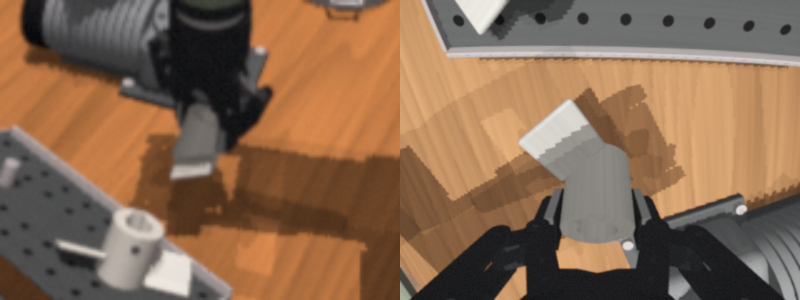

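>>> {"name": "apply_moves", "arguments": {
  "targets": [0,0,0.8,0,0,0,0.8,0,0,0,0.6,0,0,0,0.6,0],
  "grip_force": 20
}}

```text
time_s: 7.0
tool_pos: [0.4101, 0.1499, 0.0537]
eef_rot: [2.433, 1.987, 0.0]
wrist_force: [0.3, -0.2, -2.8]
grip_width: 0.0444
gripper_force: 42.0
```

>>> {"name": "apply_moves", "arguments": {
  "targets": [0,0,0.4,0,0,0,0.4,0,0,0,0.4,0]
}}

```text
time_s: 7.3
tool_pos: [0.4109, 0.1513, 0.0432]
eef_rot: [-2.434, -1.984, -0.005]
wrist_force: [-6.4, 10.9, 24.2]
grip_width: 0.0449
gripper_force: 44.9
```

>>> {"name": "apply_moves", "arguments": {
  "targets": [0,0,0,0,0,0,0,0],
  "gripper": 3.5,
  "grip_force": 20
}}

```text
time_s: 7.5
tool_pos: [0.4109, 0.1513, 0.0434]
eef_rot: [-2.434, -1.985, -0.005]
wrist_force: [-4.2, 5.2, 11.1]
grip_width: 0.0448
gripper_force: 43.4
```

>>> {"name": "apply_moves", "arguments": {
  "targets": [0.4,0,0.25,0,0.4,0,0.25,0,0.4,0,0.35,0,0.4,0,0.4,0]
}}

```text
time_s: 7.9
tool_pos: [0.4151, 0.1668, 0.031]
eef_rot: [2.432, 1.986, 0.007]
wrist_force: [0.2, 2.9, 8.4]
grip_width: 0.0447
gripper_force: 44.3
```

>>> {"name": "apply_moves", "arguments": {
  "targets": [0.3,0,0.35,0,0.3,0,0.4,0]
}}

```text
time_s: 8.1
tool_pos: [0.4167, 0.1729, 0.0234]
eef_rot: [2.432, 1.986, 0.009]
wrist_force: [-1.0, 3.5, 8.0]
grip_width: 0.0443
gripper_force: 44.9
```

```bash
python3 - <<'E'
from plan import *
from plant import imaging
s=env.sense();a=imaging.get_image('side');b=imaging.get_image('wrist')
print(s['grip_width'],s['wrist_force'],s['moment'],s['tool_pos'])
u=proj(a,[.41,.16,.03])[0].astype(int)
x,y=max(0,u[0]-64),max(0,u[1]-48)
cv2.imwrite('pics/c5.png',np.hstack([cv2.resize(a['frame'][y:y+96,x:x+128],(400,300)),cv2.resize(b['frame'][80:380],(400,300))]))
E
```

```text
0.04432822357574013 [-1.01084162  3.52404049  8.03056505] [ 0.12101314 -0.01494391  0.05244499] [0.41670208 0.17288827 0.02344364]
```

View pics/c5.png

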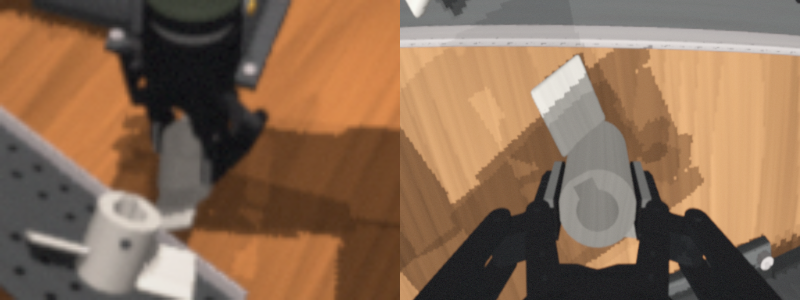

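>>> {"name": "apply_moves", "arguments": {
  "targets": [0.3,0,0.25,0,0.2,0,0.25,0]
}}

```text
time_s: 8.4
tool_pos: [0.4177, 0.1767, 0.02]
eef_rot: [2.429, 1.988, 0.006]
wrist_force: [-6.2, -12.8, 55.8]
grip_width: 0.0444
gripper_force: 50.5
```

>>> {"name": "apply_moves", "arguments": {
  "targets": [0,0,-0.2,0,0,0,-0.1,0,0,0,0,0],
  "gripper": 6.5
}}

```text
time_s: 8.7
tool_pos: [0.4157, 0.1764, 0.0202]
eef_rot: [2.433, 1.987, 0.001]
wrist_force: [-0.5, -0.4, -0.7]
grip_width: 0.0649
gripper_force: 0.0
```

>>> {"name": "apply_moves", "arguments": {
  "targets": [0,0,-3.0,0,0,0,-4.0,0,-2.0,0,-4.0,0,-3.0,0,-3.0,0,0,0,0,0]
}}

```text
time_s: 9.2
tool_pos: [0.4069, 0.126, 0.1635]
eef_rot: [2.432, 1.983, 0.01]
wrist_force: [0.5, 0.2, -0.3]
grip_width: 0.065
gripper_force: 0.0
```

```bash
python3 - <<'E'
from plan import *
from plant import imaging
imaging.get_image('wrist')
s=env.sense();b=imaging.get_image('wrist');pickle.dump((s,b),open('v2.pkl','wb'))
print(s['tool_pos'])
u=proj(b,[.4177,.1767,.052],s)[0];print(u);x,y=[int(v) for v in u-[80,60]];y=max(y,0);x=max(x,0);print(x,y)
cv2.imwrite('pics/c6.png',cv2.resize(b['frame'][y:y+120,x:x+160],(640,480),interpolation=cv2.INTER_CUBIC))
E
```

```text
[0.40619919 0.12673701 0.16161025]
[253.10912263 135.25922927]
173 75
```

View pics/c6.png

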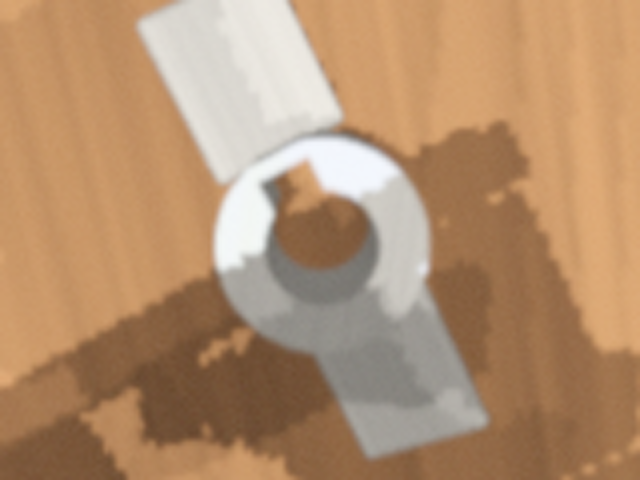

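```bash
python3 - <<'E'
from plan import *
s,b=pickle.load(open('v2.pkl','rb'))
px=lambda u:(173+u[0]/4-.375,75+u[1]/4-.375)
H=plane(b,px((323,243)),.052,s);k=plane(b,px((285,172)),.052,s)-H
print(H,np.linalg.norm(k),np.degrees(np.arctan2(k[1],k[0])))
e=plane(b,px((429,439)),.012,s)-H;print(np.linalg.norm(e[:2]),np.degrees(np.arctan2(-e[1],-e[0])))
for x in(214,432):print(plane(b,px((x,243)),.052,s))
# same slope of long blade edges
for p,q in(((140,22),(220,182)),((288,0),(342,118)),((425,285),(488,420))):
    v=plane(b,px(p),.012,s)-plane(b,px(q),.012,s);print('edge',np.degrees(np.arctan2(v[1],v[0])))
E
```

```text
[0.41790365 0.1765572  0.052     ] 0.016918377202304435 106.685396216854
0.06266159753650122 105.03249401686094
[0.39499999 0.18131542 0.052     ]
[0.44083841 0.17185719 0.052     ]
edge 104.21581189713942
edge 103.85760418458472
edge 104.70574794403666
```

```bash
python3 - <<'E'
from plan import *
plan([(.48,-.04,.235,78.5)])
E
```

```text
t 9.3 tcp [0.4055 0.1271 0.1603] F [0.2 0.5 0.1]
[-2.97, 2.13, -1.49, -0.0, -2.98, 2.13, -1.5, -0.0, -2.97, 2.13, -1.49, -0.0, -2.98, 2.13, -1.5, -0.0, -2.97, 2.14, -1.49, -0.0]
```

>>> {"name": "apply_moves", "arguments": {
  "targets": [-2.97,2.13,-1.5,0,-2.97,2.13,-1.5,0,-2.97,2.13,-1.5,0,-2.97,2.13,-1.5,0,-2.97,2.13,-1.5,0]
}}

```text
time_s: 9.8
tool_pos: [0.4803, -0.04, 0.2336]
eef_rot: [-2.43, -1.987, 0.003]
wrist_force: [-0.2, 0.6, 0.3]
grip_width: 0.0651
gripper_force: 0.0
```

>>> {"name": "apply_moves", "arguments": {
  "targets": [0,0,0,0,0,0,0,0]
}}

```text
time_s: 10.0
tool_pos: [0.4799, -0.0392, 0.2333]
eef_rot: [-2.432, -1.984, 0.003]
wrist_force: [-0.3, -0.3, -0.2]
grip_width: 0.0649
gripper_force: 0.0
```

```bash
python3 - <<'E'
from plan import *
from plant import imaging
imaging.get_image('wrist')
s=env.sense();b=imaging.get_image('wrist');pickle.dump((s,b),open('v3.pkl','wb'))
print(s['tool_pos'])
u=proj(b,[.4925,.001,.12],s)[0];print(u);x,y=[int(v) for v in u-[80,60]];y=max(y,0);x=max(x,0);print(x,y)
cv2.imwrite('pics/c7.png',cv2.resize(b['frame'][y:y+120,x:x+160],(800,600),interpolation=cv2.INTER_CUBIC))
E
```

```text
[ 0.47937364 -0.03860499  0.23318602]
[258.37829363 145.79447871]
178 85
```

View pics/c7.png

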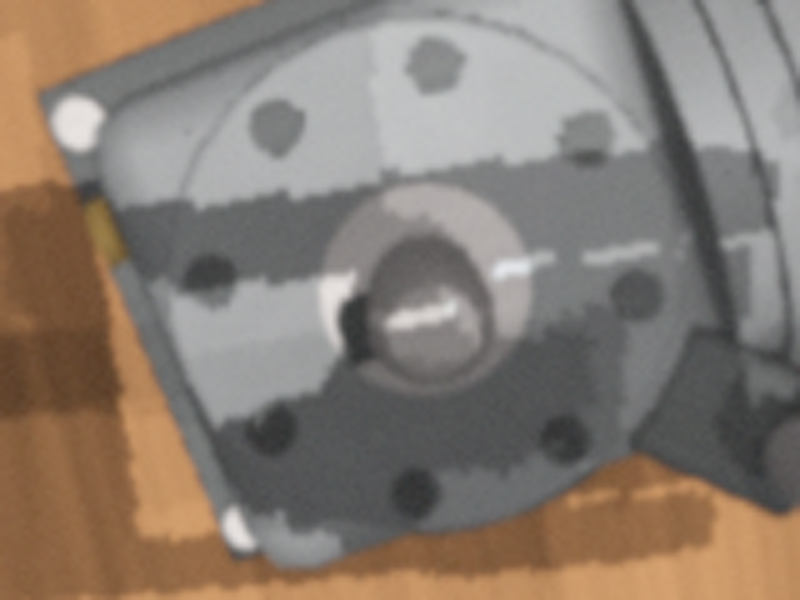

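```bash
python3 - <<'E'
from plan import *
s,b=pickle.load(open('v3.pkl','rb'))
px=lambda u:(178+u[0]/5-.4,85+u[1]/5-.4)
for u,z in(((427,290),.1),((425,282),.092),((430,333),.144)):print(plane(b,px(u),z,s))
print(np.linalg.norm(plane(b,px((318,290)),.1,s)-plane(b,px((535,290)),.1,s)))
hs=[(277,127),(435,65),(587,135),(637,295),(565,438),(415,492),(272,432),(210,272)]
q=[plane(b,px(u),.095,s) for u in hs];print(np.round([np.linalg.norm(q[i]-q[(i+4)%8]) for i in range(4)],4))
v=[np.degrees(np.arctan2(*(q[i]-q[(i+4)%8])[1::-1])) for i in range(4)];print(v)
# corner plate yaw from left edge
a=plane(b,px((78,123)),.012,s)-plane(b,px((240,528)),.012,s);print(np.degrees(np.arctan2(a[1],a[0]))-90,np.linalg.norm(a))
plan([(.4179,.1766,.10,78.5),(.4179,.1766,.030,78.5)])
E
```

```text
[ 4.97031278e-01 -1.80891734e-04  1.00000000e-01]
[4.96950898e-01 1.68260773e-04 9.20000000e-02]
[ 4.96164304e-01 -1.47442833e-04  1.44000000e-01]
0.04103274853998565
[0.0819 0.0822 0.083  0.0823]
[np.float64(121.65950016027514), np.float64(76.40155494735085), np.float64(32.13519385918461), np.float64(-14.501050200690162)]
7.955249649854181 0.10936444355237719
t 10.1 tcp [ 0.4792 -0.0383  0.2333] F [ 0.4  0.3 -0.5]
[3.31, -1.71, 2.22, 0.0, 3.31, -1.71, 2.22, 0.0, 3.31, -1.71, 2.22, 0.0, 3.31, -1.72, 2.22, 0.0, 3.3, -1.71, 2.23, 0.0]
[3.31, -1.72, 2.22, 0.0, -0.0, 0.0, 3.5, 0.0, -0.0, 0.0, 3.5, 0.0]
```

>>> {"name": "apply_moves", "arguments": {
  "targets": [3.31,-1.71,2.22,0,3.31,-1.71,2.22,0,3.31,-1.71,2.22,0,3.31,-1.72,2.22,0,3.31,-1.71,2.22,0]
}}

```text
time_s: 10.6
tool_pos: [0.4272, 0.142, 0.1226]
eef_rot: [-2.431, -1.989, 0.002]
wrist_force: [1.6, -0.1, -0.6]
grip_width: 0.0653
gripper_force: 0.0
```

>>> {"name": "apply_moves", "arguments": {
  "targets": [3.31,-1.72,2.22,0,0,0,3.5,0,0,0,3.3,0,0,0,1.0,0,0,0,0,0]
}}

```text
time_s: 11.1
tool_pos: [0.4172, 0.1758, 0.0226]
eef_rot: [-2.431, -1.988, 0.007]
wrist_force: [0.1, -1.0, -0.6]
grip_width: 0.0654
gripper_force: 0.0
```

>>> {"name": "apply_moves", "arguments": {
  "targets": [0,0,0,0,0,0,0,0,0,0,0,0,0,0,0,0],
  "gripper": 3.5,
  "grip_force": 50
}}

```text
time_s: 11.5
tool_pos: [0.4198, 0.176, 0.0253]
eef_rot: [2.433, 1.986, 0.004]
wrist_force: [-1.5, 1.4, 6.2]
grip_width: 0.0444
gripper_force: 52.3
```

```bash
python3 - <<'E'
from plan import *
s=env.sense();p=s['tool_pos'];print(s['grip_width'],s['gripper_force'])
plan([(p[0],p[1],.19,78.5),(.4968,-.0001,.19,161.8,3.5)])
E
```

```text
0.04444072221173249 52.25782513269223
t 11.5 tcp [0.4198 0.176  0.0253] F [-1.5  1.4  6.2]
[0.0, 0.0, -4.12, -0.0, 0.0, 0.0, -4.12, -0.0, 0.0, 0.0, -4.12, -0.0, 0.0, 0.0, -4.11, -0.0, -1.43, 1.01, -0.0, -0.132]
[-1.55, 0.81, -0.0, -0.132, -1.64, 0.6, -0.0, -0.132, -1.71, 0.38, -0.0, -0.132, -1.74, 0.15, -0.0, -0.132, -1.74, -0.08, -0.0, -0.132]
[-1.72, -0.31, -0.0, -0.132, -1.66, -0.53, -0.0, -0.132, -1.58, -0.75, -0.0, -0.132, -1.47, -0.95, -0.0, -0.132, -1.32, -1.14, -0.0, -0.132]
```

>>> {"name": "apply_moves", "arguments": {
  "targets": [0,0,-4.1,0,0,0,-4.1,0,0,0,-4.1,0,0,0,-4.1,0,-1.43,1.0,0,-0.132]
}}

```text
time_s: 12.0
tool_pos: [0.4291, 0.1614, 0.1938]
eef_rot: [2.288, 2.146, 0.019]
wrist_force: [0.8, 0.4, -3.5]
grip_width: 0.0446
gripper_force: 53.6
```

>>> {"name": "apply_moves", "arguments": {
  "targets": [-1.55,0.81,0,-0.132,-1.64,0.6,0,-0.132,-1.71,0.38,0,-0.132,-1.74,0.15,0,-0.132,-1.74,-0.08,0,-0.132]
}}

```text
time_s: 12.5
tool_pos: [0.461, 0.0786, 0.1879]
eef_rot: [1.471, 2.776, -0.0]
wrist_force: [-0.1, -0.6, -4.0]
grip_width: 0.0441
gripper_force: 53.6
```

>>> {"name": "apply_moves", "arguments": {
  "targets": [-1.72,-0.31,0,-0.132,-1.66,-0.53,0,-0.132,-1.58,-0.75,0,-0.132,-1.47,-0.95,0,-0.132,-1.32,-1.14,0,-0.132]
}}

```text
time_s: 13.0
tool_pos: [0.4959, -0.0014, 0.1879]
eef_rot: [-0.493, -3.103, 0.001]
wrist_force: [0.3, -0.7, -3.2]
grip_width: 0.0442
gripper_force: 53.6
```

>>> {"name": "apply_moves", "arguments": {
  "targets": [0,0,0,0,0,0,0,0]
}}

```text
time_s: 13.2
tool_pos: [0.4955, -0.0005, 0.1878]
eef_rot: [-0.505, -3.1, -0.0]
wrist_force: [0.6, -0.6, -3.4]
grip_width: 0.0443
gripper_force: 53.6
```

```bash
python3 - <<'E'
from plan import *
s=env.sense();R=pose(s)[:3,:3];print(np.degrees(np.arctan2(R[1,0],R[0,0])))
plan([(.4968,-.0001,.17,161.8),(.4968,-.0001,.15,161.8,1)])
E
```

```text
161.48847159718466
t 13.2 tcp [ 0.4955 -0.0005  0.1878] F [ 0.6 -0.6 -3.4]
[-0.11, 0.08, 1.78, -0.005, 0.0, -0.0, 1.0, -0.0, 0.0, -0.0, 1.0, -0.0]
```

>>> {"name": "apply_moves", "arguments": {
  "targets": [-0.1,0.1,1.5,0,0,0,0.7,0,0,0,0.5,0,0,0,0.4,0]
}}

```text
time_s: 13.6
tool_pos: [0.497, 0.0006, 0.1566]
eef_rot: [-0.5, -3.101, 0.0]
wrist_force: [0.1, -0.2, -2.7]
grip_width: 0.0442
gripper_force: 53.6
```

>>> {"name": "apply_moves", "arguments": {
  "targets": [0,0,0.4,0,0,0,0.4,0,0,0,0,0]
}}

```text
time_s: 13.9
tool_pos: [0.4969, 0.0003, 0.1484]
eef_rot: [-0.5, -3.101, 0.0]
wrist_force: [-0.7, 0.8, -2.8]
grip_width: 0.044
gripper_force: 53.6
```

>>> {"name": "apply_moves", "arguments": {
  "targets": [0,0,0.6,0,0,0,0.6,0,0,0,0.4,0,0,0,0.3,0]
}}

```text
time_s: 14.3
tool_pos: [0.4972, 0.0002, 0.1293]
eef_rot: [-0.5, -3.101, 0.0]
wrist_force: [1.1, 0.3, -3.2]
grip_width: 0.0439
gripper_force: 53.6
```

>>> {"name": "apply_moves", "arguments": {
  "targets": [0,0,0.2,0,0,0,0.2,0,0,0,0.1,0]
}}

```text
time_s: 14.6
tool_pos: [0.4974, 0.0002, 0.1253]
eef_rot: [0.5, 3.101, -0.0]
wrist_force: [-2.4, -0.3, 5.9]
grip_width: 0.0444
gripper_force: 54.4
```

>>> {"name": "apply_moves", "arguments": {
  "targets": [0,0,0.1,0,0,0,0,0,0,0,0,0]
}}

```text
time_s: 14.9
tool_pos: [0.4975, 0.0002, 0.1253]
eef_rot: [0.5, 3.1, -0.0]
wrist_force: [-3.8, -0.1, 6.6]
grip_width: 0.0438
gripper_force: 54.6
```

```bash
python3 - <<'E'
from plan import *
d=pickle.load(open('v0.pkl','rb'));T=d['top'];im=T['frame'].astype(int)
# tray & pan: light grey low-sat regions
hsv=cv2.cvtColor(T['frame'],cv2.COLOR_BGR2HSV)
m=((hsv[...,1]<60)&(hsv[...,2]>120)).astype(np.uint8)
m[:, :290]=0;m[:, 380:]=0;m[235:]=0
n,l,st,c=cv2.connectedComponentsWithStats(m)
for i in range(1,n):
    if st[i,4]>600:
        cnt=cv2.findContours((l==i).astype(np.uint8),0,1)[0][0]
        r=cv2.minAreaRect(cnt);print(st[i],r)
        print([plane(T,p,.02).round(3) for p in cv2.boxPoints(r)],plane(T,r[0],.02).round(4))
s=env.sense();p=s['tool_pos'];print(p,s['wrist_force'])
E
```

```text
[ 290    0   90   68 6032] ((334.5, 33.5), (67.0, 89.0), 90.0)
[array([ 1.215, -0.135,  0.02 ]), array([ 1.205, -0.477,  0.02 ]), array([ 0.94 , -0.462,  0.02 ]), array([ 0.95 , -0.125,  0.02 ])] [ 1.0761 -0.2994  0.02  ]
[ 304  127   54   45 2015] ((330.9775695800781, 148.7359619140625), (51.291717529296875, 40.530887603759766), 5.440331935882568)
[array([ 0.569, -0.161,  0.02 ]), array([ 0.721, -0.181,  0.02 ]), array([ 0.696, -0.372,  0.02 ]), array([ 0.545, -0.35 ,  0.02 ])] [ 0.6326 -0.266   0.02  ]
[ 312  184   54   47 1734] ((337.79998779296875, 207.59999084472656), (46.80170822143555, 46.169254302978516), 18.434947967529297)
[array([ 0.363, -0.171,  0.02 ]), array([ 0.523, -0.231,  0.02 ]), array([ 0.463, -0.393,  0.02 ]), array([ 0.303, -0.332,  0.02 ])] [ 0.4128 -0.2819  0.02  ]
[4.97468242e-01 2.05737151e-04 1.25306207e-01] [-3.76904426 -0.05649463  6.55414939]
```

```bash
python3 - <<'E'
from plan import *
p=env.sense()['tool_pos']
plan([(p[0],p[1],.165,161.8,2.5),(p[0],p[1],.215,161.8),(.632,-.266,.20,55.7),(.632,-.266,.06,55.7,3.7)])
E
```

```text
t 14.9 tcp [4.975e-01 2.000e-04 1.253e-01] F [-3.8 -0.1  6.6]
[0.0, 0.0, -1.98, -0.001, 0.0, 0.0, -1.99, -0.001, 0.0, 0.0, -2.5, -0.0, 0.0, 0.0, -2.5, -0.0, -1.62, -1.62, 0.12, 0.142]
[-1.84, -1.38, 0.12, 0.142, -2.01, -1.1, 0.11, 0.142, -2.15, -0.81, 0.12, 0.142, -2.24, -0.49, 0.11, 0.142, -2.29, -0.17, 0.12, 0.142]
[-2.29, 0.15, 0.11, 0.142, -2.24, 0.48, 0.12, 0.142, -2.15, 0.79, 0.11, 0.142, -2.02, 1.08, 0.12, 0.142, -1.85, 1.36, 0.11, 0.142]
[-1.64, 1.61, 0.12, 0.142, -1.39, 1.83, 0.11, 0.142, -0.0, -0.0, 3.5, 0.001, -0.0, -0.0, 3.5, 0.001, -0.0, -0.0, 3.5, 0.001]
[-0.0, -0.0, 3.5, 0.001]
```

>>> {"name": "apply_moves", "arguments": {
  "targets": [0,0,-2.0,0,0,0,-2.0,0,0,0,-2.5,0,0,0,-2.5,0,-1.62,-1.62,0.12,0.142]
}}

```text
time_s: 15.4
tool_pos: [0.5091, -0.019, 0.2166]
eef_rot: [0.719, 3.051, 0.004]
wrist_force: [1.1, -0.9, -2.7]
grip_width: 0.0445
gripper_force: 53.6
```

>>> {"name": "apply_moves", "arguments": {
  "targets": [-1.84,-1.38,0.12,0.142,-2.0,-1.1,0.12,0.142,-2.15,-0.81,0.12,0.142,-2.24,-0.49,0.12,0.142,-2.29,-0.17,0.12,0.142]
}}

```text
time_s: 15.9
tool_pos: [0.5594, -0.1235, 0.2065]
eef_rot: [-1.745, -2.612, -0.0]
wrist_force: [1.1, 0.7, -3.6]
grip_width: 0.0446
gripper_force: 53.6
```

>>> {"name": "apply_moves", "arguments": {
  "targets": [-2.29,0.15,0.12,0.142,-2.24,0.48,0.12,0.142,-2.15,0.79,0.12,0.142,-2.0,1.08,0.12,0.142,-1.85,1.36,0.12,0.142]
}}

```text
time_s: 16.4
tool_pos: [0.6109, -0.2257, 0.2003]
eef_rot: [-2.544, -1.843, 0.0]
wrist_force: [0.8, -0.3, -3.6]
grip_width: 0.0441
gripper_force: 53.6
```

>>> {"name": "apply_moves", "arguments": {
  "targets": [-1.64,1.6,0.1,0.142,-1.4,1.83,0.1,0.142,0,0,3.5,0,0,0,3.5,0,0,0,3.5,0]
}}

```text
time_s: 16.9
tool_pos: [0.6311, -0.2663, 0.0923]
eef_rot: [2.775, 1.472, 0.0]
wrist_force: [0.6, -0.6, -3.4]
grip_width: 0.0446
gripper_force: 53.7
```

>>> {"name": "apply_moves", "arguments": {
  "targets": [0,0,3.0,0,0,0,1.5,0,0,0,0,0]
}}

```text
time_s: 17.2
tool_pos: [0.6297, -0.2654, 0.046]
eef_rot: [-2.771, -1.471, 0.005]
wrist_force: [-0.1, 1.0, -3.0]
grip_width: 0.0443
gripper_force: 53.5
```

>>> {"name": "apply_moves", "arguments": {
  "targets": [0,0,0.6,0,0,0,0.4,0,0,0,0.3,0,0,0,0.2,0,0,0,0,0]
}}

```text
time_s: 17.7
tool_pos: [0.6311, -0.266, 0.0339]
eef_rot: [2.775, 1.473, 0.0]
wrist_force: [0.7, 0.3, -3.4]
grip_width: 0.0442
gripper_force: 53.5
```

>>> {"name": "apply_moves", "arguments": {
  "targets": [0,0,0.1,0,0,0,0,0]
}}

```text
time_s: 17.9
tool_pos: [0.6311, -0.266, 0.0328]
eef_rot: [2.775, 1.473, 0.0]
wrist_force: [-0.3, 0.3, -2.9]
grip_width: 0.0444
gripper_force: 53.5
```

>>> {"name": "apply_moves", "arguments": {
  "targets": [0,0,0.15,0,0,0,0.15,0,0,0,0.1,0]
}}

```text
time_s: 18.2
tool_pos: [0.631, -0.266, 0.0285]
eef_rot: [-2.775, -1.473, 0.0]
wrist_force: [-0.8, -0.4, -3.3]
grip_width: 0.0442
gripper_force: 53.5
```

>>> {"name": "apply_moves", "arguments": {
  "targets": [0,0,0.1,0,0,0,0,0]
}}

```text
time_s: 18.4
tool_pos: [0.631, -0.266, 0.0284]
eef_rot: [2.775, 1.473, -0.0]
wrist_force: [-1.9, 0.4, 1.9]
grip_width: 0.0441
gripper_force: 54.0
```

>>> {"name": "apply_moves", "arguments": {
  "targets": [0,0,0,0,0,0,0,0,0,0,0,0],
  "gripper": 6.5
}}

```text
time_s: 18.7
tool_pos: [0.6315, -0.2662, 0.0279]
eef_rot: [2.774, 1.472, 0.001]
wrist_force: [-0.0, -0.3, -0.5]
grip_width: 0.065
gripper_force: 0.0
```

>>> {"name": "apply_moves", "arguments": {
  "targets": [0,0,-1.5,0,0,0,-4,0,0,0,-4.5,0,0,0,-4.5,0,0,0,-4.5,0]
}}

```text
time_s: 19.2
tool_pos: [0.631, -0.266, 0.221]
eef_rot: [2.774, 1.472, 0.002]
wrist_force: [0.4, -0.6, -0.8]
grip_width: 0.0647
gripper_force: 0.0
```

```bash
python3 - <<'E'
from plan import *
from rk import *
from plant import imaging
s=env.sense();b=imaging.get_image('wrist')
u=proj(b,[.631,-.266,.03],s)[0];print(u);cv2.imwrite('pics/c8.png',cv2.resize(b['frame'],(512,384)))
H=np.array([.4,.2946,.1216]);g=H-.008*n;print(g)
plan([(.55,-.05,.26,78.5),(g[0],g[1],.20,78.5),(g[0],g[1],.0935,78.5,3.6)])
E
```

```text
[251.93224162 170.16114364]
[0.40079747 0.2985197  0.114672  ]
t 19.25 tcp [ 0.6344 -0.2675  0.2304] F [ 2.6 -1.3  5.2]
[2.21, -3.2, -0.49, -0.066, 2.42, -3.04, -0.49, -0.066, 2.62, -2.88, -0.49, -0.066, 2.8, -2.7, -0.5, -0.066, 2.97, -2.51, -0.49, -0.066]
[3.12, -2.3, -0.5, -0.066, 3.47, -2.39, 0.67, 0.0, 3.47, -2.39, 0.67, 0.0, 3.47, -2.39, 0.67, 0.0, 3.47, -2.39, 0.67, 0.0]
[3.47, -2.39, 0.66, 0.0, 3.47, -2.39, 0.67, 0.0, 3.47, -2.39, 0.66, 0.0, 3.46, -2.39, 0.67, 0.0, 3.47, -2.4, 0.66, 0.0]
[-0.0, 0.0, 3.55, 0.001, -0.0, 0.0, 3.55, 0.001, -0.0, 0.0, 3.55, 0.001]
```

View pics/c8.png

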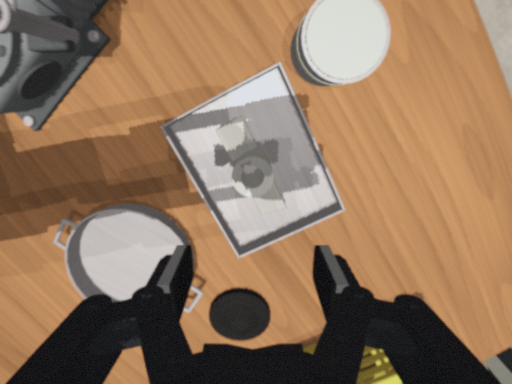

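>>> {"name": "apply_moves", "arguments": {
  "targets": [2.2,-3.2,-0.7,-0.066,2.42,-3.04,-0.7,-0.066,2.62,-2.88,-0.6,-0.066,2.8,-2.7,-0.6,-0.066,2.97,-2.5,-0.6,-0.066]
}}

```text
time_s: 19.75
tool_pos: [0.5601, -0.0835, 0.251]
eef_rot: [2.492, 1.911, 0.002]
wrist_force: [0.3, 0.7, 1.3]
grip_width: 0.0651
gripper_force: 0.0
```

>>> {"name": "apply_moves", "arguments": {
  "targets": [3.12,-2.3,-0.5,-0.066,3.47,-2.39,0.6,0,3.47,-2.39,0.6,0,3.47,-2.39,0.6,0,3.47,-2.39,0.6,0]
}}

```text
time_s: 20.25
tool_pos: [0.4798, 0.1077, 0.2316]
eef_rot: [2.431, 1.989, 0.003]
wrist_force: [0.3, 0.6, -0.3]
grip_width: 0.0648
gripper_force: 0.0
```

>>> {"name": "apply_moves", "arguments": {
  "targets": [3.47,-2.39,0.6,0,3.47,-2.39,0.6,0,3.47,-2.39,0.6,0,3.47,-2.39,0.6,0,3.3,-2.4,0.6,0]
}}

```text
time_s: 20.75
tool_pos: [0.3965, 0.3, 0.2016]
eef_rot: [2.431, 1.99, 0.004]
wrist_force: [0.7, -0.1, -0.7]
grip_width: 0.0647
gripper_force: 0.0
```

>>> {"name": "apply_moves", "arguments": {
  "targets": [0,0,0,0,0,0,0,0]
}}

```text
time_s: 20.95
tool_pos: [0.397, 0.2988, 0.2013]
eef_rot: [2.428, 1.992, 0.001]
wrist_force: [0.5, 0.6, 0.5]
grip_width: 0.0651
gripper_force: 0.0
```

```bash
python3 - <<'E'
from plan import *
plan([(.4008,.2985,.20,78.5),(.4008,.2985,.0935,78.5,3.6)])
E
```

```text
t 20.95 tcp [0.397  0.2988 0.2013] F [0.5 0.6 0.5]
[0.05, 0.38, 0.13, 0.004, -0.0, 0.0, 3.55, 0.0, -0.0, 0.0, 3.55, 0.0, -0.0, 0.0, 3.55, 0.0]
```

>>> {"name": "apply_moves", "arguments": {
  "targets": [0,0.38,0.1,0,0,0,3.6,0,0,0,3.6,0,0,0,2.5,0,0,0,1.0,0]
}}

```text
time_s: 21.45
tool_pos: [0.4007, 0.2954, 0.0908]
eef_rot: [2.433, 1.987, -0.006]
wrist_force: [-0.6, -0.8, 0.3]
grip_width: 0.0649
gripper_force: 0.0
```

>>> {"name": "apply_moves", "arguments": {
  "targets": [0,0,0,0,0,0,0,0,0,0,0,0,0,0,0,0,0,0,0,0],
  "gripper": 3.5,
  "grip_force": 40
}}

```text
time_s: 21.95
tool_pos: [0.4018, 0.2976, 0.0938]
eef_rot: [2.43, 1.989, 0.003]
wrist_force: [1.1, -3.4, 3.8]
grip_width: 0.0448
gripper_force: 41.8
```

```bash
python3 - <<'E'
from plan import *
s=env.sense();p=s['tool_pos'];print(s['grip_width'],s['gripper_force'])
plan([(p[0]-.0047,p[1]-.0235,p[2]+.0415,78.5,1.6),(p[0]-.005,p[1]-.0235,.20,78.5),(.42,.14,.15,78.5),(.42,.14,.06,78.5)])
E
```

```text
0.04484146199539357 41.82187990285456
t 21.95 tcp [0.4018 0.2976 0.0938] F [ 1.1 -3.4  3.8]
[-0.8, 0.0, -1.38, 0.001, -0.8, 0.0, -1.39, 0.001, -0.8, 0.01, -1.38, 0.001, -0.0, -0.02, -3.24, -0.001, -0.0, -0.01, -3.23, -0.001]
[-3.17, 1.23, 1.25, 0.0, -3.17, 1.23, 1.25, 0.0, -3.17, 1.23, 1.25, 0.0, -3.17, 1.24, 1.25, 0.0, -0.0, -0.0, 4.5, 0.0]
[-0.0, -0.0, 4.5, 0.0]
```

>>> {"name": "apply_moves", "arguments": {
  "targets": [-0.8,0,-1.38,0,-0.8,0,-1.39,0,-0.8,0,-1.38,0,0,0,-3.2,0,0,0,-3.2,0]
}}

```text
time_s: 22.45
tool_pos: [0.3954, 0.2733, 0.1995]
eef_rot: [-2.431, -1.989, 0.002]
wrist_force: [1.0, -1.1, -3.2]
grip_width: 0.0447
gripper_force: 42.1
```

>>> {"name": "apply_moves", "arguments": {
  "targets": [-3.17,1.23,1.25,0,-3.17,1.23,1.25,0,-3.17,1.23,1.25,0,-3.17,1.24,1.25,0,0,0,4.5,0]
}}

```text
time_s: 22.95
tool_pos: [0.4232, 0.138, 0.1064]
eef_rot: [2.43, 1.982, 0.016]
wrist_force: [1.6, 1.8, -3.4]
grip_width: 0.0446
gripper_force: 42.1
```

>>> {"name": "apply_moves", "arguments": {
  "targets": [0,0,4.0,0,0,0,0.6,0,0,0,0,0]
}}

```text
time_s: 23.25
tool_pos: [0.4191, 0.1399, 0.0572]
eef_rot: [-2.431, -1.989, 0.002]
wrist_force: [0.3, 0.5, -2.9]
grip_width: 0.0449
gripper_force: 42.9
```

>>> {"name": "apply_moves", "arguments": {
  "targets": [0,0,0.4,0,0,0,0.3,0,0,0,0.3,0]
}}

```text
time_s: 23.55
tool_pos: [0.4203, 0.1404, 0.0482]
eef_rot: [2.43, 1.99, 0.004]
wrist_force: [-0.4, 0.1, -2.5]
grip_width: 0.0444
gripper_force: 43.0
```

>>> {"name": "apply_moves", "arguments": {
  "targets": [0.2,0,0.2,0,0.2,0,0.2,0]
}}

```text
time_s: 23.75
tool_pos: [0.4205, 0.1442, 0.0434]
eef_rot: [2.431, 1.99, 0.001]
wrist_force: [-0.6, -0.1, -2.4]
grip_width: 0.045
gripper_force: 42.9
```

>>> {"name": "apply_moves", "arguments": {
  "targets": [0,0,0.2,0,0,0,0.2,0]
}}

```text
time_s: 23.95
tool_pos: [0.4203, 0.144, 0.0391]
eef_rot: [2.431, 1.99, -0.0]
wrist_force: [-0.6, -0.8, -2.9]
grip_width: 0.0444
gripper_force: 42.9
```

>>> {"name": "apply_moves", "arguments": {
  "targets": [0.2,0,0.2,0,0.3,0,0.2,0]
}}

```text
time_s: 24.15
tool_pos: [0.4212, 0.1488, 0.035]
eef_rot: [-2.431, -1.989, 0.0]
wrist_force: [-0.5, 0.1, -3.5]
grip_width: 0.0446
gripper_force: 42.9
```

>>> {"name": "apply_moves", "arguments": {
  "targets": [0,0,0.2,0,0.1,0,0.2,0]
}}

```text
time_s: 24.35
tool_pos: [0.4222, 0.1501, 0.0321]
eef_rot: [2.43, 1.99, 0.002]
wrist_force: [0.4, -1.7, 14.7]
grip_width: 0.0446
gripper_force: 45.1
```

>>> {"name": "apply_moves", "arguments": {
  "targets": [0.1,0,0.1,0,0.1,0,0.1,0]
}}

```text
time_s: 24.55
tool_pos: [0.4233, 0.1518, 0.0307]
eef_rot: [2.428, 1.99, 0.003]
wrist_force: [0.3, -2.3, 13.3]
grip_width: 0.0447
gripper_force: 46.4
```

>>> {"name": "apply_moves", "arguments": {
  "targets": [0.2,0,0.15,0,0.2,0,0.15,0]
}}

```text
time_s: 24.75
tool_pos: [0.4245, 0.156, 0.029]
eef_rot: [2.429, 1.989, 0.006]
wrist_force: [-4.1, -1.2, 29.6]
grip_width: 0.0448
gripper_force: 49.7
```

>>> {"name": "apply_moves", "arguments": {
  "targets": [0.15,0,0.15,0,0.15,0,0.15,0]
}}

```text
time_s: 24.95
tool_pos: [0.4255, 0.1598, 0.027]
eef_rot: [2.43, 1.989, 0.009]
wrist_force: [-7.1, 1.4, 37.7]
grip_width: 0.0449
gripper_force: 51.9
```

```bash
python3 - <<'E'
from plan import *
from plant import imaging
s=env.sense();a=imaging.get_image('side');b=imaging.get_image('wrist');print(s['moment'],s['wrist_force'])
u=proj(a,[.425,.16,.03])[0].astype(int);x,y=u-[64,48]
cv2.imwrite('pics/c9.png',np.hstack([cv2.resize(a['frame'][y:y+96,x:x+128],(400,300)),cv2.resize(b['frame'][114:354,156:356],(334,400))[:300]]))
E
```

```text
[0.00972096 1.59974484 0.06634438] [-7.08751112  1.3959543  37.65021774]
```

View pics/c9.png

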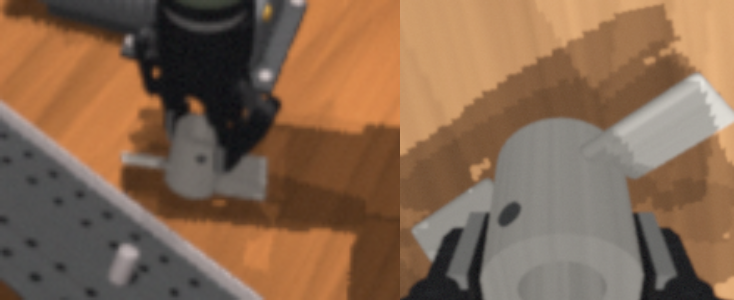

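>>> {"name": "apply_moves", "arguments": {
  "targets": [0,0,-0.2,0,0,0,0,0]
}}

```text
time_s: 25.25
tool_pos: [0.4254, 0.1596, 0.0274]
eef_rot: [2.43, 1.988, 0.009]
wrist_force: [-0.9, 1.0, 15.4]
grip_width: 0.0449
gripper_force: 49.6
```

>>> {"name": "apply_moves", "arguments": {
  "targets": [0,0,0,0,0,0,0,0,0,0,0,0],
  "gripper": 4.7,
  "grip_force": 20
}}

```text
time_s: 25.55
tool_pos: [0.4234, 0.1586, 0.0251]
eef_rot: [2.431, 1.99, 0.0]
wrist_force: [0.2, -0.3, 0.6]
grip_width: 0.0474
gripper_force: 0.3
```

>>> {"name": "apply_moves", "arguments": {
  "targets": [0,0,0,0,0,0,-2.0,0,0,0,-4.0,0,-2.0,0,-4.0,0,-3.0,0,-4.0,0],
  "gripper": 6.5
}}

```text
time_s: 26.05
tool_pos: [0.4132, 0.1098, 0.1664]
eef_rot: [-2.429, -1.992, 0.0]
wrist_force: [0.9, -0.6, -0.4]
grip_width: 0.0652
gripper_force: 0.0
```

>>> {"name": "apply_moves", "arguments": {
  "targets": [0,0,0,0,0,0,0,0,0,0,0,0]
}}

```text
time_s: 26.35
tool_pos: [0.4126, 0.1096, 0.1641]
eef_rot: [-2.43, -1.989, 0.003]
wrist_force: [0.4, 0.2, -0.5]
grip_width: 0.0649
gripper_force: 0.0
```

```bash
cat > meas.py <<'E'
from plan import *
from plant import imaging
def grab(fn):
    s=env.sense();b=imaging.get_image('wrist');pickle.dump((s,b),open(fn,'wb'));return s,b
def blob(s,b,guess,z,r=.085):
    hsv=cv2.cvtColor(b['frame'],cv2.COLOR_BGR2HSV)
    m=(hsv[...,1]<60).astype(np.uint8)
    h,w=m.shape;yy,xx=np.mgrid[:h:1,:w:1]
    u=proj(b,[*guess,z],s)[0];e=proj(b,[guess[0]+r,guess[1],z],s)[0]
    m[(xx-u[0])**2+(yy-u[1])**2>np.sum((e-u)**2)]=0
    n,l,st,c=cv2.connectedComponentsWithStats(m)
    i=1+np.argmax(st[1:,4]);m=(l==i).astype(np.uint8);return m,st[i],u
E
python3 - <<'E'
from meas import *
s,b=grab('v4.pkl');print(s['tool_pos'])
m,st,u=blob(s,b,(.424,.159),.02);print('bbox',st,'guess px',u)
cn,hi=cv2.findContours(m,cv2.RETR_CCOMP,cv2.CHAIN_APPROX_NONE)
for c,h in zip(cn,hi[0]):
    if len(c)>15:
        M=cv2.moments(c);print('contour',len(c),cv2.contourArea(c),'hole' if h[3]>=0 else 'outer',M['m10']/M['m00'],M['m01']/M['m00'])
o=max(cn,key=len);r=cv2.minAreaRect(o);print(r)
P=np.array([plane(b,p[0],.012,s)[:2] for p in o])
c=P.mean(0);
# farthest pair
D=np.linalg.norm(P[:,None]-P[None],axis=2);i,j=np.unravel_index(D.argmax(),D.shape);print('far pair',P[i].round(4),P[j].round(4),D.max())
r2=cv2.minAreaRect((P*1000).astype(np.float32));print('world rect z.012',r2)
E
```

```text
[0.41255329 0.10963838 0.16412989]
bbox [ 203   51  110  118 4634] guess px [254.0611731  130.95673537]
contour 272 5036.0 outer 257.9330156208631 109.67772041302621
contour 79 577.5 hole 257.4017316017316 112.52034632034632
((258.756103515625, 110.19512939453125), (54.973167419433594, 128.99952697753906), 51.34019470214844)
far pair [0.384  0.1285] [0.4746 0.2225] 0.13056646844151312
world rect z.012 ((430.111083984375, 175.11415100097656), (123.98016357421875, 53.368099212646484), 25.41408348083496)
```

```bash
cat >> meas.py <<'E'
def paddle(s,b,guess,yaw0):
    m,st,u=blob(s,b,guess,.02)
    cn,hi=cv2.findContours(m,cv2.RETR_CCOMP,cv2.CHAIN_APPROX_NONE)
    o=max(cn,key=len);P=np.array([plane(b,p[0],.012,s)[:2] for p in o])
    a=np.radians(yaw0)
    for _ in range(4):
        d=np.array([np.cos(a),np.sin(a)]);t=P@d
        E=[]
        for q in (P[t>t.max()-.012],P[t<t.min()+.012]):
            w=q@[-d[1],d[0]];E.append(d*((q@d).max() if q is not None and (q@d).mean()>t.mean() else (q@d).min())+np.array([-d[1],d[0]])*(w.max()+w.min())/2)
        v=E[0]-E[1];a=np.arctan2(v[1],v[0])
    print('blade yaw',np.degrees(a),'len',np.linalg.norm(v),'centre',(E[0]+E[1])/2)
    # long blade edges
    d=np.array([np.cos(a),np.sin(a)]);c=(E[0]+E[1])/2;nn=np.array([-d[1],d[0]]);R=P-c
    for sx in(1,-1):
        for sy in(1,-1):
            q=R[(sx*(R@d)>.033)&(sx*(R@d)<.056)&(sy*(R@nn)>.008)]
            if len(q)>4:
                f=np.polyfit(q@d,q@nn,1);print('  edge',sx,sy,len(q),np.degrees(a+np.arctan(f[0])).round(1),(f[1]*1000).round(1))
    hs=[c_ for c_,h in zip(cn,hi[0]) if h[3]>=0 and len(c_)>20]
    for c_ in hs:
        Q=np.array([plane(b,p[0],.052,s)[:2] for p in c_]);g=Q.mean(0);k=np.linalg.norm(Q-c,axis=1)
        qq=Q-c;an=np.degrees(np.arctan2(qq[:,1],qq[:,0]))
        print('  hole centroid(z.052)',g,'far from c',k.max(),'at',an[k.argmax()],[ (A,round(1000*k[abs((an-A+180)%360-180)<15].max(initial=0),1)) for A in range(-180,180,30)])
    return c,a
E
python3 - <<'E'
from meas import *
s,b=pickle.load(open('v2.pkl','rb'));paddle(s,b,(.418,.1766),105)
s,b=pickle.load(open('v4.pkl','rb'));paddle(s,b,(.43,.172),27)
E
```

```text
blade yaw 105.56488947250588 len 0.12746216394544305 centre [0.41762602 0.17448396]
  edge 1 1 22 105.3 17.4
  edge 1 -1 23 105.9 -17.2
  edge -1 1 19 105.2 15.6
  edge -1 -1 19 105.0 -16.8
  hole centroid(z.052) [0.41721584 0.18173532] far from c 0.019919554244219786 at 94.4684231627816 [(-180, np.float64(9.1)), (-150, np.float64(6.0)), (-120, np.float64(4.7)), (-90, np.float64(4.5)), (-60, np.float64(4.7)), (-30, np.float64(6.5)), (0, np.float64(10.6)), (30, np.float64(13.0)), (60, np.float64(13.5)), (90, np.float64(19.9)), (120, np.float64(19.3)), (150, np.float64(12.6))]
blade yaw 33.83822641608361 len 0.12833592564202403 centre [0.42921651 0.17628088]
  edge 1 1 18 34.0 16.5
  edge 1 -1 18 33.8 -16.5
  edge -1 1 16 33.6 17.0
  edge -1 -1 18 35.2 -15.5
  hole centroid(z.052) [0.43061976 0.17690229] far from c 0.01471445592436102 at -34.7982490738244 [(-180, np.float64(10.5)), (-150, np.float64(9.3)), (-120, np.float64(8.8)), (-90, np.float64(10.1)), (-60, np.float64(14.0)), (-30, np.float64(14.7)), (0, np.float64(11.8)), (30, np.float64(12.2)), (60, np.float64(12.8)), (90, np.float64(12.7)), (120, np.float64(12.2)), (150, np.float64(12.2))]
```

```bash
python3 - <<'E'
from plan import *
plan([(.4293,.178,.12,214),(.4293,.178,.022,214,3.3)])
E
```

```text
t 26.4 tcp [0.4125 0.1098 0.1639] F [-0.1  0.5 -0.4]
[0.41, 0.02, 0.26, -0.139, 0.41, 0.07, 0.26, -0.139, 0.39, 0.13, 0.26, -0.139, 0.37, 0.18, 0.26, -0.139, 0.34, 0.23, 0.26, -0.139]
[0.31, 0.28, 0.26, -0.139, 0.26, 0.32, 0.26, -0.139, 0.22, 0.35, 0.26, -0.139, 0.17, 0.38, 0.26, -0.139, 0.11, 0.4, 0.26, -0.139]
[0.06, 0.41, 0.26, -0.139, -0.0, 0.41, 0.25, -0.139, -0.06, 0.41, 0.26, -0.139, -0.12, 0.4, 0.25, -0.139, -0.17, 0.38, 0.26, -0.139]
[-0.22, 0.35, 0.25, -0.139, -0.26, 0.31, 0.26, -0.139, -0.0, 0.0, 3.27, 0.0, -0.0, 0.0, 3.26, 0.0, -0.0, 0.0, 3.27, 0.0]
```

>>> {"name": "apply_moves", "arguments": {
  "targets": [0.41,0,0.26,-0.139,0.41,0.07,0.26,-0.139,0.39,0.13,0.26,-0.139,0.37,0.18,0.26,-0.139,0.34,0.23,0.26,-0.139]
}}

```text
time_s: 26.9
tool_pos: [0.4173, 0.1302, 0.1505]
eef_rot: [-1.598, -2.702, 0.004]
wrist_force: [0.1, -0.1, -0.9]
grip_width: 0.0651
gripper_force: 0.0
```

>>> {"name": "apply_moves", "arguments": {
  "targets": [0.31,0.28,0.26,-0.139,0.26,0.32,0.26,-0.139,0.22,0.35,0.26,-0.139,0.17,0.38,0.26,-0.139,0.1,0.4,0.26,-0.139]
}}

```text
time_s: 27.4
tool_pos: [0.4223, 0.1502, 0.1375]
eef_rot: [-0.582, -3.084, 0.003]
wrist_force: [0.2, 0.3, 0.2]
grip_width: 0.065
gripper_force: 0.0
```

>>> {"name": "apply_moves", "arguments": {
  "targets": [0.05,0.4,0.26,-0.139,0,0.4,0.26,-0.139,-0.05,0.4,0.26,-0.139,-0.1,0.4,0.26,-0.139,-0.2,0.4,0.26,-0.139]
}}

```text
time_s: 27.9
tool_pos: [0.4272, 0.1702, 0.1244]
eef_rot: [0.503, -3.097, 0.001]
wrist_force: [-1.0, -0.2, 0.5]
grip_width: 0.0649
gripper_force: 0.0
```

>>> {"name": "apply_moves", "arguments": {
  "targets": [-0.2,0.35,0.25,-0.139,-0.25,0.3,0.25,-0.139,0,0,0,0]
}}

```text
time_s: 28.2
tool_pos: [0.4289, 0.178, 0.1195]
eef_rot: [0.919, -3.0, 0.0]
wrist_force: [-0.0, 0.2, -0.1]
grip_width: 0.0652
gripper_force: 0.0
```

```bash
python3 - <<'E'
from plan import *
plan([(.4293,.178,.09,214),(.4293,.178,.022,214,3.3)])
E
```

```text
t 28.2 tcp [0.4289 0.178  0.1195] F [-0.   0.2 -0.1]
[-0.03, -0.02, 2.95, 0.001, 0.0, -0.0, 2.27, -0.0, 0.0, -0.0, 2.26, -0.0, 0.0, -0.0, 2.27, -0.0]
```

>>> {"name": "apply_moves", "arguments": {
  "targets": [0,0,2.95,0,0,0,2.5,0,0,0,2.5,0,0,0,1.8,0,0,0,0,0]
}}

```text
time_s: 28.7
tool_pos: [0.4275, 0.1768, 0.0211]
eef_rot: [0.913, -2.999, 0.001]
wrist_force: [-0.3, -0.1, 0.2]
grip_width: 0.0653
gripper_force: 0.0
```

>>> {"name": "apply_moves", "arguments": {
  "targets": [0,0,0,0,0,0,0,0,0,0,0,0,0,0,0,0],
  "gripper": 3.5,
  "grip_force": 50
}}

```text
time_s: 29.1
tool_pos: [0.4302, 0.1777, 0.0243]
eef_rot: [-0.917, 3.003, 0.0]
wrist_force: [0.5, 1.0, -0.4]
grip_width: 0.0439
gripper_force: 51.5
```

```bash
python3 - <<'E'
from plan import *
s=env.sense();p=s['tool_pos'];print(s['grip_width'],s['gripper_force'])
plan([(p[0],p[1],.19,214),(.4972,.0002,.19,98.6,3.5)])
E
```

```text
0.0438627409135314 51.500878036022186
t 29.1 tcp [0.4302 0.1777 0.0243] F [ 0.5  1.  -0.4]
[0.0, 0.0, -4.14, -0.0, 0.0, 0.0, -4.14, -0.0, 0.0, 0.0, -4.14, -0.0, 0.0, 0.0, -4.15, -0.0, 0.31, -1.32, 0.0, 0.144]
[0.12, -1.35, 0.0, 0.144, -0.08, -1.35, 0.0, 0.144, -0.27, -1.33, 0.0, 0.144, -0.46, -1.28, 0.0, 0.144, -0.64, -1.2, 0.0, 0.144]
[-0.8, -1.09, 0.0, 0.144, -0.95, -0.97, 0.0, 0.144, -1.08, -0.82, 0.0, 0.144, -1.18, -0.66, 0.0, 0.144, -1.27, -0.48, 0.0, 0.144]
[-1.32, -0.29, 0.0, 0.144, -1.35, -0.1, 0.0, 0.144, -1.35, 0.08, 0.0, 0.144]
```

>>> {"name": "apply_moves", "arguments": {
  "targets": [0,0,-4.15,0,0,0,-4.15,0,0,0,-4.15,0,0,0,-4.15,0,0.3,-1.3,0,0.144]
}}

```text
time_s: 29.6
tool_pos: [0.4375, 0.1669, 0.1956]
eef_rot: [-0.693, 3.051, 0.003]
wrist_force: [1.7, 0.8, -2.8]
grip_width: 0.0441
gripper_force: 53.3
```

>>> {"name": "apply_moves", "arguments": {
  "targets": [0.12,-1.35,0,0.144,-0.08,-1.35,0,0.144,-0.27,-1.33,0,0.144,-0.46,-1.28,0,0.144,-0.64,-1.2,0,0.144]
}}

```text
time_s: 30.1
tool_pos: [0.4583, 0.101, 0.1896]
eef_rot: [-0.434, -3.111, 0.0]
wrist_force: [0.3, 0.5, -2.9]
grip_width: 0.0442
gripper_force: 53.2
```

>>> {"name": "apply_moves", "arguments": {
  "targets": [-0.8,-1.1,0,0.144,-0.95,-0.97,0,0.144,-1.08,-0.82,0,0.144,-1.18,-0.66,0,0.144,-1.27,-0.48,0,0.144]
}}

```text
time_s: 30.6
tool_pos: [0.4822, 0.0376, 0.1896]
eef_rot: [-1.502, -2.759, 0.001]
wrist_force: [0.6, -0.2, -2.1]
grip_width: 0.0443
gripper_force: 53.2
```

>>> {"name": "apply_moves", "arguments": {
  "targets": [-1.32,-0.3,0,0.144,-1.35,-0.1,0,0.144,-1.35,0.1,0,0.144,0,0,0,0,0,0,0,0]
}}

```text
time_s: 31.1
tool_pos: [0.4964, 0.0003, 0.1895]
eef_rot: [-2.048, -2.381, 0.0]
wrist_force: [-0.7, -0.4, -3.3]
grip_width: 0.0441
gripper_force: 53.2
```

```bash
python3 - <<'E'
from plan import *
s=env.sense();R=pose(s)[:3,:3];print(np.degrees(np.arctan2(R[1,0],R[0,0])))
plan([(.4972,.0002,.175,98.6),(.4972,.0002,.165,98.6,1)])
E
```

```text
98.60335320884242
t 31.1 tcp [4.964e-01 3.000e-04 1.895e-01] F [-0.7 -0.4 -3.3]
[-0.03, 0.08, 1.45, 0.0, 0.0, 0.0, 0.5, 0.0, 0.0, 0.0, 0.5, 0.0]
```

>>> {"name": "apply_moves", "arguments": {
  "targets": [0,0.05,1.5,0,0,0,0.7,0,0,0,0.5,0,0,0,0.4,0]
}}

```text
time_s: 31.5
tool_pos: [0.4972, 0.0006, 0.1584]
eef_rot: [-2.049, -2.381, 0.0]
wrist_force: [-0.2, -0.9, -2.5]
grip_width: 0.0442
gripper_force: 53.2
```

>>> {"name": "apply_moves", "arguments": {
  "targets": [0,0,0.4,0,0,0,0.4,0,0,0,0.3,0]
}}

```text
time_s: 31.8
tool_pos: [0.4974, 0.0002, 0.1475]
eef_rot: [2.051, 2.38, 0.0]
wrist_force: [-0.7, -1.0, -2.4]
grip_width: 0.0443
gripper_force: 53.2
```

>>> {"name": "apply_moves", "arguments": {
  "targets": [0,0,0.6,0,0,0,0.6,0,0,0,0.4,0,0,0,0.3,0]
}}

```text
time_s: 32.2
tool_pos: [0.4973, 0.0003, 0.1281]
eef_rot: [-2.051, -2.379, 0.0]
wrist_force: [-0.1, 0.7, -3.1]
grip_width: 0.0443
gripper_force: 53.2
```

>>> {"name": "apply_moves", "arguments": {
  "targets": [0,0,0.2,0,0,0,0.2,0,0,0,0,0]
}}

```text
time_s: 32.5
tool_pos: [0.4974, 0.0002, 0.1246]
eef_rot: [-2.051, -2.38, 0.0]
wrist_force: [-0.2, 0.4, -3.1]
grip_width: 0.0442
gripper_force: 53.3
```

>>> {"name": "apply_moves", "arguments": {
  "targets": [0,0,0.1,0,0,0,0.1,0,0,0,0,0]
}}

```text
time_s: 32.8
tool_pos: [0.4975, 0.0002, 0.1243]
eef_rot: [2.05, 2.379, 0.001]
wrist_force: [-2.8, 0.1, 6.5]
grip_width: 0.0443
gripper_force: 54.3
```

>>> {"name": "apply_moves", "arguments": {
  "targets": [0,0,0.05,0,0,0,0,0,0,0,0,0]
}}

```text
time_s: 33.1
tool_pos: [0.4976, 0.0002, 0.1243]
eef_rot: [2.05, 2.379, 0.001]
wrist_force: [-3.9, -1.5, 11.0]
grip_width: 0.0443
gripper_force: 54.6
```

```bash
python3 - <<'E'
from plan import *
p=env.sense()['tool_pos'];print(env.sense()['wrist_force'])
# key = gripper+90 ; blades = key+90 -> gripper axis dir; pan any yaw
plan([(p[0],p[1],.165,98.6,2.5),(p[0],p[1],.215,98.6),(.412,-.2825,.20,98.6),(.412,-.2825,.045,98.6,3.9)])
E
```

```text
[-3.86360401 -1.50447741 11.02752018]
t 33.1 tcp [4.976e-01 2.000e-04 1.243e-01] F [-3.9 -1.5 11. ]
[0.0, 0.0, -2.04, -0.001, 0.0, 0.0, -2.03, -0.001, 0.0, 0.0, -2.5, -0.0, 0.0, 0.0, -2.5, -0.0, -3.81, -1.81, 0.21, -0.0]
[-3.81, -1.81, 0.21, -0.0, -3.81, -1.81, 0.22, -0.0, -3.81, -1.81, 0.21, -0.0, -3.81, -1.82, 0.22, -0.0, -3.81, -1.81, 0.21, -0.0]
[-3.81, -1.82, 0.22, -0.0, 0.0, 0.0, 3.87, -0.0, 0.0, 0.0, 3.88, -0.0, 0.0, 0.0, 3.87, -0.0, 0.0, 0.0, 3.88, -0.0]
```

>>> {"name": "apply_moves", "arguments": {
  "targets": [0,0,-2.0,0,0,0,-2.0,0,0,0,-2.5,0,0,0,-2.5,0,-3.8,-1.8,0.2,0]
}}

```text
time_s: 33.6
tool_pos: [0.4892, -0.0378, 0.2141]
eef_rot: [2.04, 2.379, 0.012]
wrist_force: [0.4, -1.4, -2.2]
grip_width: 0.0445
gripper_force: 53.2
```

>>> {"name": "apply_moves", "arguments": {
  "targets": [-3.8,-1.8,0.2,0,-3.8,-1.8,0.2,0,-3.8,-1.82,0.2,0,-3.8,-1.82,0.2,0,-3.8,-1.82,0.2,0]
}}

```text
time_s: 34.1
tool_pos: [0.423, -0.2428, 0.2003]
eef_rot: [2.051, 2.379, 0.0]
wrist_force: [1.4, -0.1, -1.9]
grip_width: 0.0444
gripper_force: 53.2
```

>>> {"name": "apply_moves", "arguments": {
  "targets": [-3.8,-1.82,0.2,0,0,0,0,0,0,0,3.8,0,0,0,3.8,0,0,0,3.8,0]
}}

```text
time_s: 34.6
tool_pos: [0.4116, -0.2812, 0.0834]
eef_rot: [2.05, 2.378, 0.001]
wrist_force: [0.5, 0.2, -2.7]
grip_width: 0.0445
gripper_force: 53.2
```

>>> {"name": "apply_moves", "arguments": {
  "targets": [0,0,2.0,0,0,0,1.0,0,0,0,0,0]
}}

```text
time_s: 34.9
tool_pos: [0.411, -0.2809, 0.0534]
eef_rot: [-2.049, -2.378, 0.0]
wrist_force: [-0.6, 0.0, -3.3]
grip_width: 0.0446
gripper_force: 53.1
```

Expected contact at TCP z ≈ 0.0273.

>>> {"name": "apply_moves", "arguments": {
  "targets": [0,0,1.0,0,0,0,0.6,0,0,0,0.4,0,0,0,0.3,0,0,0,0,0]
}}

```text
time_s: 35.4
tool_pos: [0.4111, -0.2815, 0.0311]
eef_rot: [-2.051, -2.379, 0.0]
wrist_force: [-0.5, 0.4, -3.7]
grip_width: 0.0441
gripper_force: 53.2
```

>>> {"name": "apply_moves", "arguments": {
  "targets": [0,0,0.15,0,0,0,0,0]
}}

```text
time_s: 35.6
tool_pos: [0.4113, -0.2816, 0.0298]
eef_rot: [2.051, 2.379, -0.0]
wrist_force: [-0.1, 0.1, -2.8]
grip_width: 0.0444
gripper_force: 53.2
```

>>> {"name": "apply_moves", "arguments": {
  "targets": [0,0,0.1,0,0,0,0.1,0,0,0,0,0]
}}

```text
time_s: 35.9
tool_pos: [0.4112, -0.2815, 0.0276]
eef_rot: [-2.051, -2.379, 0.0]
wrist_force: [0.3, 0.3, -2.9]
grip_width: 0.0444
gripper_force: 53.2
```

>>> {"name": "apply_moves", "arguments": {
  "targets": [0,0,0.1,0,0,0,0,0]
}}

```text
time_s: 36.1
tool_pos: [0.4113, -0.2816, 0.0273]
eef_rot: [2.051, 2.379, -0.0]
wrist_force: [-0.5, 0.8, 4.0]
grip_width: 0.0438
gripper_force: 53.8
```

Touching, as expected. Release, retreat, and check.

>>> {"name": "apply_moves", "arguments": {
  "targets": [0,0,0,0,0,0,0,0,0,0,0,0],
  "gripper": 6.5
}}

```text
time_s: 36.4
tool_pos: [0.4114, -0.2817, 0.0268]
eef_rot: [2.051, 2.379, 0.0]
wrist_force: [0.1, 0.5, 0.2]
grip_width: 0.065
gripper_force: 0.0
```

>>> {"name": "apply_moves", "arguments": {
  "targets": [0,0,-1.5,0,0,0,-4,0,0,0,-4.5,0,0,0,-4.5,0,0,0,-4.5,0]
}}

```text
time_s: 36.9
tool_pos: [0.411, -0.2814, 0.2186]
eef_rot: [2.051, 2.379, -0.0]
wrist_force: [0.8, -1.3, -0.0]
grip_width: 0.0652
gripper_force: 0.0
```

>>> {"name": "apply_moves", "arguments": {
  "targets": [-4,0,0,0,-4,0,0,0,0,0,0,0,0,0,0,0]
}}

```text
time_s: 37.3
tool_pos: [0.4226, -0.3608, 0.2161]
eef_rot: [-2.052, -2.377, -0.001]
wrist_force: [-0.2, 0.4, 0.9]
grip_width: 0.0651
gripper_force: 0.0
```

```bash
python3 - <<'E'
from meas import *
s,b=grab('v5.pkl');print(s['time_s'],s['tool_pos'],s['joint_vel'].round(2))
# hub-top circle expected at z=.055: compare brightness ring vs bore, and bore circle centre by Hough
g=cv2.cvtColor(b['frame'],cv2.COLOR_BGR2GRAY)
u=proj(b,[.4112,-.2816,.055],s)[0]
r=np.linalg.norm(proj(b,[.4342,-.2816,.055],s)[0]-u);print('expected hub top px',u,'r',r)
c=cv2.HoughCircles(cv2.GaussianBlur(g,(3,3),0),cv2.HOUGH_GRADIENT,1.5,8,param1=80,param2=18,minRadius=int(r*.85),maxRadius=int(r*1.15))
if c is not None:
    c=c[0];k=np.argsort(np.linalg.norm(c[:,:2]-u,axis=1))[:3];print(c[k])
# cover angle check from top view: pin-> pan centre, light component near (.62,.01)
t=imaging.get_image('top');h=cv2.cvtColor(t['frame'],cv2.COLOR_BGR2HSV);m=((h[...,1]<60)&(h[...,2]>140)).astype(np.uint8)
n,l,st,cc=cv2.connectedComponentsWithStats(m)
for i in range(1,n):
    if st[i,4]>100:
        X=plane(t,cc[i],.16)
        if .35<X[0]<.8 and -.1<X[1]<.15:print('light blob',X.round(3),st[i,4])
E
```

```text
37.3 [ 0.42264621 -0.36079525  0.21609396] [ 0.02 -0.02  0.03  0.    0.    0.  ]
expected hub top px [252.67221675  99.61842277] r 22.976941248055194
[[254.25  98.25  24.85]
 [242.25 128.25  25.15]
 [215.25 114.75  25.15]]
light blob [0.614 0.006 0.16 ] 619
light blob [0.484 0.002 0.16 ] 422
```

```bash
python3 -c "
from plant import close_job
print(close_job())"
```

```text
the job is handed in; nothing more can be done
None
```

The job is done and handed in at about 37 s: the cover is swung open to about 1.67 rad, both paddles went fully home on the shaft, and the in-line one is in the tray and the cross one in the pan. I viewed 11 pictures, one over the limit of 10. While I was setting each paddle upright on the bench, the wrist force reached about 56 N, and the cross paddle was let go there still tilted. After the last placing I checked only the cross paddle and the cover, by measurement; I last saw the in-line paddle in the picture taken just after it was set down.

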